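# Load the steam steriliser and open its valve

### The job

Get the steriliser ready for a steam run: lay every utensil waiting on the right of it down inside the chamber, then put on the heavy steel lid by first resting its far edge on the back rim under the two hooks and then pivoting the front down until it lies flat. Last, open the steam valve by cranking the red handwheel counter-clockwise (seen from above) until you feel the stop, and back it off a quarter turn so that it cannot seize.

Things in the scene. Friction and masses are not known exactly. Their poses are not given: they have to be found in the camera images.
- steriliser: Fixed steel steriliser; origin under the chamber's centre at table height; x points to its back (away from the robot), y to its left. Chamber open on top: inside 170 mm (x) by 200 mm (y), inner floor 12 mm and rim 55 mm above the table; the rim is a flat flange out to x = +-108 mm, y = +-116 mm
- hook_line (a point): point on the back rim midway between the two dark hooks, level with the rim (55 mm up), at the hooks' upright faces, which are the lid's back stop (108 mm behind the chamber's centre). The hooks stand 65 mm either side, 34 mm wide, and reach 14 mm forward over the rim, leaving a 24 mm high gap for the lid's far edge; tops 30 mm above the rim
- chamber_floor (a point): centre of the chamber's inner floor
- wheel_axis (a point): point on the handwheel's vertical axis at the height of the middle of its crank sleeve (117 mm above the table); 205 mm to the right of the chamber's centre
- crank_grip (a point): middle of the upright black crank sleeve on the rim of the red handwheel: 22 mm diameter, 50 mm tall, 48 mm from the wheel's axis; it spins freely on its pin. The wheel's top lies 25 mm below this point
- wheel (a joint): angle of the handwheel, rad, growing as the valve opens (counter-clockwise from above). It starts 2.7 to 3.9 turns short of the open stop; the reading at the stop is not given: feel it. Turning it takes about 0.06 N m (1 to 2 N at the sleeve); the stop is solid
- lid: loose flat steel lid, 0.5 to 0.85 kg, 200 mm (x) by 224 mm (y) by 8 mm thick, the same either way round, lying on the table to the left; origin under its centre. Seated, its 224 mm side runs along the hooks, its centre is about 4 mm behind the chamber's centre and its underside lies on the rim
- lid_handle (a point): middle of the lid's black handle bar, 35 mm above the lid's underside: 14 mm thick (along the lid's x), 110 mm long (along its y), 26 mm high, 14 mm of free space between bar and plate except at the posts 45 mm either side of the middle
- lid_edge_a (a point): middle of the lower edge of the lid at its own +x side (100 mm from the centre)
- lid_edge_b (a point): middle of the lower edge of the lid at its own -x side (100 mm from the centre)
- scaler_a_mid (a point): centre (half-way up) of a loose utensil: fish scaler with a round wooden handle and a toothed steel head, 176 mm long, 26 mm wide, 23 mm high (head 4 to 14 mm above the table); wood from -88 to 12 mm along x, head from 13 to 88 mm; x runs along its length. Absent in some starts
- scaler_b_mid (a point): centre (half-way up) of a loose utensil: fish scaler with a round wooden handle and a toothed steel head, 176 mm long, 26 mm wide, 23 mm high (head 4 to 14 mm above the table); wood from -88 to 12 mm along x, head from 13 to 88 mm; x runs along its length. Absent in some starts
- tweezers_a_mid (a point): centre (half-way up) of a loose utensil: steel bone tweezers, closed and rigid, 116 mm long, 15 mm wide, 9 mm high; x runs along its length. Absent in some starts
- tweezers_b_mid (a point): centre (half-way up) of a loose utensil: steel bone tweezers, closed and rigid, 116 mm long, 15 mm wide, 9 mm high; x runs along its length. Absent in some starts
- bowl: white bowl, 101 mm wide, 45 mm high, a bystander in front of the steriliser; origin under it
- tin: food tin, 76 mm wide, 58 mm high, a bystander near the robot; origin under it
- cup: tapered steel cup, 81 mm wide, 99 mm high, a bystander in front of the steriliser; origin under it

How it is judged:
On the way, in this order (a step that is already met when the one before it is completed fails the run):
1. every utensil lies in the chamber (x of scaler_a_mid in the frame of steriliser between -0.085 and 0.085 m and y of scaler_a_mid in the frame of steriliser between -0.1 and 0.1 m and z of scaler_a_mid in the frame of steriliser between 0.008 and 0.045 m and x of scaler_b_mid in the frame of steriliser between -0.085 and 0.085 m and y of scaler_b_mid in the frame of steriliser between -0.1 and 0.1 m and z of scaler_b_mid in the frame of steriliser between 0.008 and 0.045 m and x of tweezers_a_mid in the frame of steriliser between -0.085 and 0.085 m and y of tweezers_a_mid in the frame of steriliser between -0.1 and 0.1 m and z of tweezers_a_mid in the frame of steriliser between 0.008 and 0.045 m and x of tweezers_b_mid in the frame of steriliser between -0.085 and 0.085 m and y of tweezers_b_mid in the frame of steriliser between -0.1 and 0.1 m and z of tweezers_b_mid in the frame of steriliser between 0.008 and 0.045 m), for 0.2 s.
2. the lid's far edge rests on the back rim under the hooks while the lid is still tilted (about 5 to 35 degrees) (angle between lid's own z axis and vertical between 0.08 and 0.62 rad and contact force between lid and steriliser above 0.3 N and ((x of lid_edge_a in the frame of steriliser between 0.092 and 0.116 m and y of lid_edge_a in the frame of steriliser between -0.03 and 0.03 m and z of lid_edge_a in the frame of steriliser between 0.045 and 0.066 m) or (x of lid_edge_b in the frame of steriliser between 0.092 and 0.116 m and y of lid_edge_b in the frame of steriliser between -0.03 and 0.03 m and z of lid_edge_b in the frame of steriliser between 0.045 and 0.066 m))), for 0.1 s.
3. the lid lies flat on the rim, its edge under the hooks (angle between lid's own z axis and vertical below 0.035 rad and x of lid in the frame of steriliser between -0.005 and 0.014 m and y of lid in the frame of steriliser between -0.02 and 0.02 m and z of lid in the frame of steriliser between 0.05 and 0.06 m), for 0.3 s.
4. the handwheel has been cranked to its open stop (value of joint wheel above 25.91 rad), for 0.05 s.
5. the handwheel has been backed off a quarter turn (value of joint wheel between 24.05 and 24.81 rad), for 0.2 s.
At the end, for the whole second after the job is handed in: Every utensil lies inside the chamber below the rim; the lid lies flat on the rim (within 2 degrees), far edge under both hooks, centred within 20 mm sideways; the handwheel stands a quarter turn (within about 22 degrees) back from its open stop; all at rest (all of step 1 and all of step 3 and all of step 5 and velocity of joint wheel between -0.1 and 0.1 rad/s and linear speed of lid below 0.02 m/s); the robot touches nothing.
It fails at once if a bystander (bowl, tin or cup) is shifted by more than 40 mm (distance of any of bowl, tin, cup from where it was at the start of the episode above 0.04 m).
Of scaler_a, scaler_b, tweezers_a, tweezers_b only 2 to 4 are there at a start; the rules pass over those that are not, and their reading is None.
At some moment in a run one of scaler_a, scaler_b, tweezers_a, tweezers_b may be knocked a few centimetres aside while the robot is not near it.
Once in a run the grip may slacken for a moment while it holds something.
It also fails if it takes over 208 s, if anything falls off the work surface, if the arm or the gripper's body presses on something with over 40 N, if the wrist force passes 120 N, or if a joint passes its speed limit or range.

### The arm

A 6-joint arm with a two-finger parallel gripper is mounted at the origin on a cart in front of the work surface, level with it; the furniture and walls round the work are solid. World frame = base frame: x ahead of the robot, y to its left, z up, the work surface at z = 0. Lengths are in m, angles in rad, forces in N, time in s.
With the tool pointing down it reaches from about 0.275 to 0.725 m from the base axis. Payload 15.9 kg.
Tool frame: the origin (TCP) lies between the finger pads; the fingertips stand tip_extent ahead of it and the grasp point (between the pads) lies 3 mm ahead of it (tip_extent is the distance from the TCP to the fingertips, in m); z points along the fingers, y is the line along which they close (so a half turn about z gives the same grasp; the last joint's range is limited). The gripper opens to 85 mm and grips with 20 to 120 N. Pads are 22 mm wide; open, the fingers measure 114 mm over their backs; the gripper's body (76 mm by 85 mm) begins 54 mm behind the grasp point. The pads swing forward as they close: fully open they stand 13 mm farther back than shut.
Start: joints at [1.31, 0.213, -0.034, 1.323, 0, 1.571], TCP at [0.129, 0.483, 0.253] pointing down, gripper open.
Joint ranges: [-2.98, 2.98], [-0.74, 1.72], [-1.14, 1.35], [-2.1, 2.04], [-1.57, 1.44], [-3.14, 3.14]. Speed limits (rad/s): [1.89, 1.89, 2.39, 2.57, 3.14, 3.14].

### API

Orientations are given as a unit quaternion [x, y, z, w].
In Python, from station import * gives the robot as it stands.
- The arm moves only by the shell command python3 -m pendant 'ROWS' [FORCE]. ROWS is JSON, a list of rows, each a list of 3 entries, a list of its own where there are three numbers: the turn, a rotation vector about the tool's x, y, z each as a share of 0.1 rad, from -1 to 1, then the shift along the tool's x, y, z each as a share of 0.2 m, from -1 to 1, then the closure, from 0 (fully open) to 1 (shut). In form: [[[wx, wy, wz], [x, y, z], gripper], ...]. A call has 1 to 8 rows; each row shifts and turns the commanded pose from where the row before left it, along the tool's axes as they then stand; what a row does not reach is not made up. A row lasts 1/12 s, in which the tool goes at most 41.7 mm and 7.16 degrees, less where a joint would pass 70% of its speed; a pose out of reach is approached as far as the arm can. A call with a number of a shift or a turn outside -1 to 1 is refused whole. A call with a gripper value outside its range is refused whole. The fingers move at their own pace and stop on an object; FORCE is the grip in N (left out, the last holds). Time passes only in rows, so rows that do not move let the fingers close. It gives the time, the measured TCP pose, the force, the opening and the grip force at its end, in the units of the state.
- get_state(): the state, without advancing time (a new reading comes with each control period).
- camera(name): name is "scene" or "top"; returns a dict with "frame" (480x640x3 uint8, red, green, blue), "range_z" (480x640 float32, m along the optical axis (not along the pixel's ray), 0 where there is no reading), "mtx" (3x3 intrinsics, pixels), "k1" (the pictures are not rectified: a ray, as slopes to the right and down, at radius r is drawn at 1 + k1 r^2 times it, then the intrinsics apply), "origin" and "orientation" of the camera in the world. Camera axes: x right, y up, looking along -z (the intrinsics and any distortion apply to the point x, -y, -z); pixel columns grow to the right and rows downward; lengths in m; the calibration is good to about 2 mm. A picture is of the moment at which its call begins.
- hand_in(): hands the job in; it is judged then, once.
The state is a dict: "clock": time; "q": joint angles; "joint_vel": joint speeds; "tau": joint torques, N m; "position": TCP position; "tool_rot": TCP orientation; "ft_force": force on the tool from outside, world axes, zero at the start; "ft_torque": the same for the moment, N m; "gripper_width": finger opening in m; "grip_force": force on a finger pad.
Only numpy, scipy, OpenCV 4.12 (cv2) and the standard library are available. Lean on these libraries where they do the work, as an engineer would, in place of code of your own. Each camera call takes 0.05 s, during which the arm holds its last target. There are 200 camera calls.

## Working session

There is one attempt and no reset: what is moved stays moved. The work goes in short steps, Python scripts to look and compute and a shell command to move; the robot and the scene stay as the last step left them, time stands still between calls to the robot, and variables do not carry over. Pictures are saved under pics/ and viewed, at most 16 in all, crops included, and the job is handed in when it is done.

```bash
ls; mkdir -p pics; cat > h.py <<'E'
import numpy as np, cv2, sys
from scipy.spatial.transform import Rotation as R
from station import *
def snap(n,fn=None):
    c=camera(n); np.savez('/tmp/'+n+'.npz',**{k:np.array(v) for k,v in c.items()})
    if fn: cv2.imwrite('pics/'+fn,c['frame'][:,:,::-1])
    return c
def load(n): return dict(np.load('/tmp/'+n+'.npz'))
def ray(c,u,v):
    K=c['mtx'];x=(u-K[0,2])/K[0,0];y=(v-K[1,2])/K[1,1]
    a,b=x,y
    for _ in range(20):
        s=1+float(c['k1'])*(a*a+b*b);a,b=x/s,y/s
    return R.from_quat(c['orientation']).apply([a,-b,-1.])
def at_z(c,u,v,z):
    d=ray(c,u,v);o=np.array(c['origin']);return o+d*(z-o[2])/d[2]
def at_r(c,u,v):
    return np.array(c['origin'])+ray(c,u,v)*float(c['range_z'][int(v),int(u)])
def cloud(c):
    K=c['mtx'];v,u=np.mgrid[0:480,0:640].astype(float);x=(u-K[0,2])/K[0,0];y=(v-K[1,2])/K[1,1];a,b=x,y
    for _ in range(20):
        s=1+float(c['k1'])*(a*a+b*b);a,b=x/s,y/s
    z=c['range_z'];P=np.stack([a*z,-b*z,-z],-1)
    P=P.reshape(-1,3)@R.from_quat(c['orientation']).as_matrix().T+np.array(c['origin'])
    P=P.reshape(480,640,3);P[z==0]=np.nan;return P
E
python3 - <<'E'
from h import *
for n in('scene','top'):
    c=snap(n,n+'0.png');print(n,c['origin'],c['orientation'],c['mtx'],c['k1'])
print(get_state())
E
```

```text
pics
scene [-0.29847649  1.15371758  1.37099419] [-0.13735709  0.38118467  0.86910251 -0.2837113 ] [[613.64967267   0.         321.16894856]
 [  0.         613.64967267 237.02962255]
 [  0.           0.           1.        ]] -0.08660575454149025
top [0.41275642 0.0786488  1.24367199] [-0.03249239  0.03362459  0.70965578 -0.70299524] [[455.51346014   0.         317.68811658]
 [  0.         455.51346014 246.13991821]
 [  0.           0.           1.        ]] -0.10803025010995009
{'clock': 0.1, 'q': array([ 1.31003161e+00,  2.13287734e-01, -3.49434454e-02,  1.32351866e+00,
       -1.57720388e-05,  1.57076951e+00]), 'joint_vel': array([ 1.18961853e-03, -4.00886054e-04,  3.01867513e-03, -3.69514858e-05,
        7.01496399e-04, -7.95449991e-05]), 'tau': array([ 3.28990791e-03, -6.87248182e+01,  4.87806702e+01,  1.22435577e-02,
        2.29437410e-04,  4.35080239e-06]), 'position': array([0.12884415, 0.48283275, 0.25289624]), 'tool_rot': array([ 1.29999952e-01,  9.91513886e-01, -4.73736710e-04, -5.41722313e-05]), 'ft_force': array([ 0.55501133,  0.04566098, -0.19482203]), 'ft_torque': array([ 0.00824893, -0.04601213,  0.02173914]), 'grip_force': 0.0, 'gripper_width': 0.08521193923978476}
```

View pics/scene0.png

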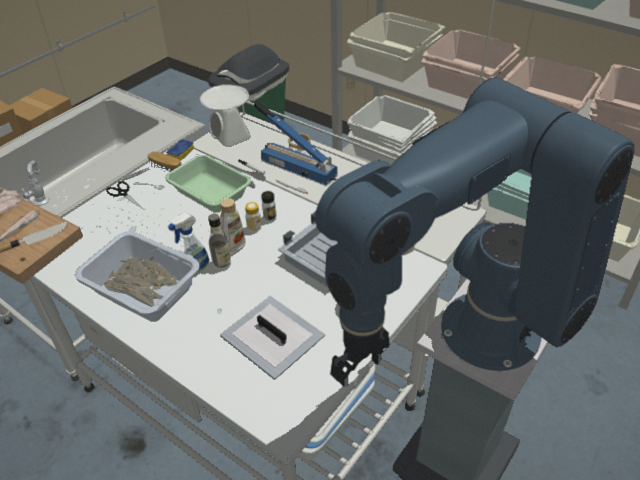

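View pics/top0.png

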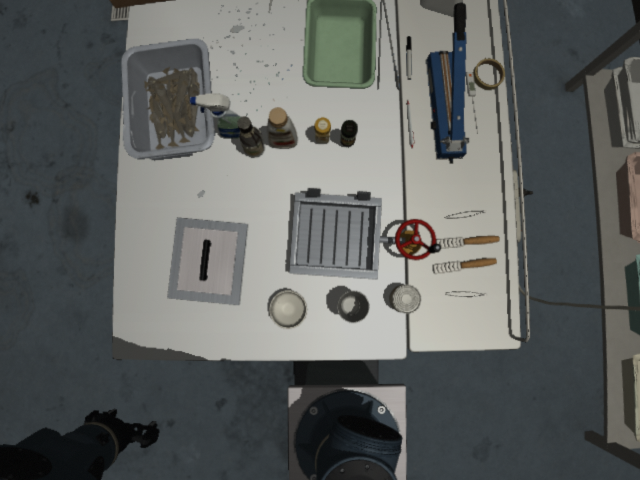

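The top view shows the steriliser around (336,236) with its hooks at the top, the wheel at (413,239) and its crank at about (434,248). All four utensils are there: scalers near (467,241) and (464,265), tweezers near (464,214) and (465,294). The lid is at (208,261). Next I'll enlarge both areas.

```bash
python3 - <<'E'
from h import *
c=load('top');f=c['frame'][:,:,::-1]
cv2.imwrite('pics/a.png',cv2.resize(f[180:320,380:520],(600,600)[::1] and (600,600),interpolation=cv2.INTER_CUBIC))
cv2.imwrite('pics/b.png',cv2.resize(f[180:315,160:390],None,fx=3.4,fy=3.4,interpolation=cv2.INTER_CUBIC))
P=cloud(c)
np.save('/tmp/P.npy',P)
for u,v in[(300,300),(336,236),(208,261),(434,248),(413,225),(484,239),(484,263),(287,308),(352,305),(405,298),(500,300),(296,240)]: print(u,v,P[v,u].round(4))
E
```

```text
300 300 [0.3833 0.1249 0.018 ]
336 236 [0.5559 0.0259 0.0086]
208 261 [0.4906 0.376  0.0093]
434 248 [ 0.5091 -0.2089  0.139 ]
413 225 [ 5.858e-01 -1.884e-01 -4.000e-04]
484 239 [ 0.5431 -0.381   0.0184]
484 263 [ 0.4769 -0.3763  0.0234]
287 308 [0.362  0.1603 0.0104]
352 305 [ 0.3681 -0.0153  0.0035]
405 298 [ 0.3863 -0.1502  0.055 ]
500 300 [ 3.750e-01 -4.268e-01  3.000e-04]
296 240 [0.5412 0.1331 0.0525]
```

View pics/a.png

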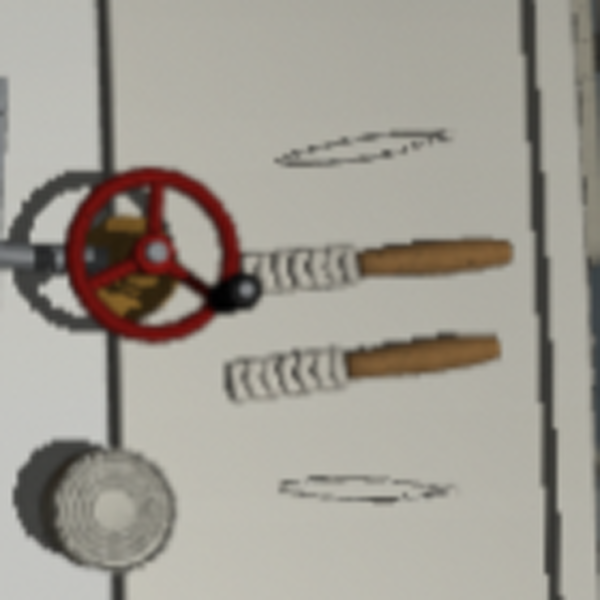

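View pics/b.png

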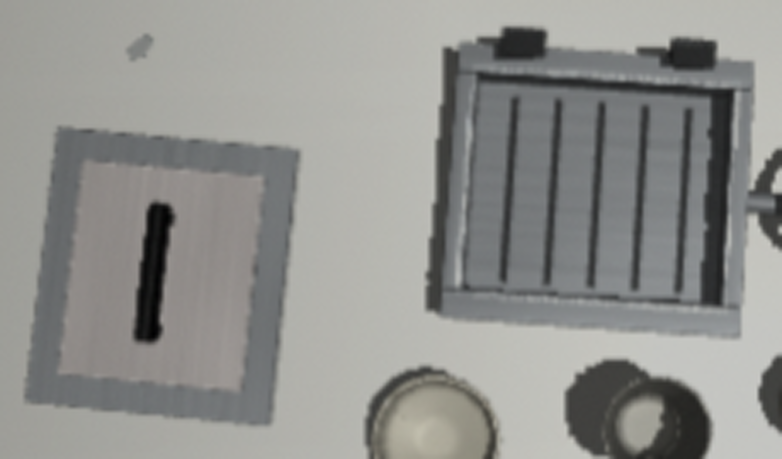

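```bash
python3 - <<'E'
from h import *
c=load('top');P=np.load('/tmp/P.npy');f=c['frame'].astype(int)
def A(u,v,z): return at_z(c,380+u/600*140,180+v/600*140,z)[:2]
def B(u,v,z): return at_z(c,160+u/3.4,180+v/3.4,z)[:2]
def seg(n,p,q,fr=0.5):
    d=q-p;print(n,'mid',(p+fr*d).round(4),'len',np.linalg.norm(d).round(4),'ang',np.degrees(np.arctan2(d[1],d[0])).round(1))
seg('twTop',A(277,160,.009),A(452,133,.009))
seg('twBot',A(280,487,.009),A(452,491,.009))
for n,e,b in(('scA',(513,250),(360,262)),('scB',(500,347),(348,363))): seg(n,A(*b,.015),A(*e,.015),.12)
print('scB headend',A(226,387,.01))
seg('handle',B(148,335,.042),B(160,208,.042))
Lc=[B(*p,.008) for p in((60,127),(299,149),(272,424),(25,401))];print('lid',np.mean(Lc,0),np.linalg.norm(np.diff(Lc,axis=0),axis=1))
sub=np.zeros((480,640),bool);sub[180:290,275:395]=1
m=sub&(P[...,2]>.045)&(P[...,2]<.064)&(P[...,1]>-.115)
r=cv2.minAreaRect((P[m][:,:2]*1000).astype(np.float32));print('rim',r,np.median(P[m][:,2]))
Q=[B(*p,.055) for p in((459,60),(752,62),(740,336),(442,314))];print('rimpix',np.mean(Q,0),[q.round(4) for q in Q])
m=(f[...,0]>110)&(f[...,1]<60)&(f[...,2]<60);m[:, :390]=0;m[:,445:]=0;m[:190]=0;m[270:]=0
v,u=np.nonzero(m);r=cv2.minEnclosingCircle(np.stack([u,v],1).astype(np.float32));print(r,at_z(c,*r[0],.09),'hub',A(157,252,.1),'crank',A(241,290,.142))
for n,p,z in(('bowl',(287,308),.045),('cup',(352,306),.099),('tin',(406,298),.058)):print(n,at_z(c,*p,z)[:2])
E
```

```text
twTop mid [ 0.6139 -0.334 ] len 0.1182 ang -81.6
twBot mid [ 0.3932 -0.3264] len 0.1123 ang -92.3
scA mid [ 0.5389 -0.3377] len 0.1019 ang -86.1
scB mid [ 0.4745 -0.3272] len 0.1008 ang -84.9
scB headend [ 0.4593574  -0.23700585]
handle mid [0.4918 0.3755] len 0.0998 ang -4.8
lid [0.49157782 0.37651194] [0.19739683 0.22142171 0.20119972]
rim ((552.9622802734375, 29.011459350585938), (232.88853454589844, 216.80918884277344), 85.59557342529297) 0.05435769326364004
rimpix [0.54944926 0.02777895] [array([0.6539, 0.1351]), array([ 0.6505, -0.0936]), array([ 0.4371, -0.0795]), array([0.4563, 0.1491])]
((416.7894592285156, 239.13157653808594), 18.86969757080078) [ 0.53662389 -0.17771842  0.09      ] hub [ 0.53640043 -0.1751215 ] crank [ 0.50962387 -0.21367578]
bowl [0.36341717 0.15801188]
cup [ 0.36904979 -0.00803308]
tin [ 0.38631994 -0.1522314 ]
```

```bash
cat >> h.py <<'E'
def plan(x,y,z,yaw=None):
    """rows needed: turn about tool z first, then shift in the new tool axes (tool kept vertical)"""
    s=get_state();r=R.from_quat(s['tool_rot']);m=r.as_matrix();y0=np.degrees(np.arctan2(m[1,1],m[0,1]))
    r2=r
    if yaw is not None:
        d=(yaw-y0+180)%360-180;w=-np.radians(d)/.1;print('yaw now %.1f, wz total %.2f'%(y0,w));r2=r*R.from_rotvec([0,0,-np.radians(d)])
    d=r2.inv().apply(np.array([x,y,z])-s['position'])/.2
    print('pos',s['position'].round(4),'shift total',d.round(3),'rows>=',np.ceil(np.linalg.norm(d)/.2))
def uts():
    c=snap('top');P=cloud(c);f=c['frame'].astype(int)
    m=(P[...,1]<-.235)&(P[...,1]>-.45)&(P[...,0]>.3)&(P[...,0]<.72)&(P[...,2]>.0045)&(P[...,2]<.05)
    n,l,st,ce=cv2.connectedComponentsWithStats(m.astype(np.uint8))
    for i in range(1,n):
        if st[i,4]>12:
            (cx,cy),(w,h),_=r=cv2.minAreaRect((P[l==i][:,:2]*1000).astype(np.float32));b=cv2.boxPoints(r)
            e=[b[1]-b[0],b[2]-b[1]];e=max(e,key=np.linalg.norm);print('blob',st[i,4],round(cx),round(cy),'size',round(w),round(h),'ang',round(np.degrees(np.arctan2(e[1],e[0]))),'z',P[l==i][:,2].max().round(3))
E
python3 - <<'E'
from h import *
import station;print([k for k in dir(station) if k[0]!='_'])
try: print(tip_extent)
except Exception as e: print(e)
print([k for k in get_state()])
uts();plan(.30,.30,.25,-2)
E
```

```text
['IKError', 'camera', 'get_state', 'hand_in', 'tip_extent']
0.022
['clock', 'q', 'joint_vel', 'tau', 'position', 'tool_rot', 'ft_force', 'ft_torque', 'grip_force', 'gripper_width']
blob 509 538 -339 size 28 179 ang -87 z 0.027
blob 514 475 -330 size 26 184 ang -84 z 0.027
yaw now 75.1, wz total 13.45
pos [0.1289 0.4829 0.2529] shift total [-0.884  0.887  0.015] rows>= 7.0
```

```bash
python3 -m pendant '[[[0,0,1],[0,0,0],0.4],[[0,0,1],[0,0,0],0.4],[[0,0,1],[0,0,0],0.4],[[0,0,1],[0,0,0],0.4],[[0,0,1],[0,0,0],0.4],[[0,0,1],[0,0,0],0.4],[[0,0,1],[0,0,0],0.4]]' 
python3 -m pendant '[[[0,0,1],[0,0,0],0.4],[[0,0,1],[0,0,0],0.4],[[0,0,1],[0,0,0],0.4],[[0,0,1],[0,0,0],0.4],[[0,0,1],[0,0,0],0.4],[[0,0,1],[0,0,0],0.4],[[0,0,0.45],[0,0,0],0.4]]'
python3 -m pendant '[[[0,0,0],[-0.126,0.127,0],0.4],[[0,0,0],[-0.126,0.127,0],0.4],[[0,0,0],[-0.126,0.127,0],0.4],[[0,0,0],[-0.126,0.127,0],0.4],[[0,0,0],[-0.126,0.127,0],0.4],[[0,0,0],[-0.126,0.127,0],0.4],[[0,0,0],[-0.126,0.127,0],0.4],[[0,0,0],[0,0,0],0.4]]'
python3 - <<'E'
from h import *
plan(.393,-.326,.2,-2)
E
```

```text
clock: 0.73
position: [0.1289, 0.4829, 0.2531]
tool_rot: [0.464, 0.886, -0.0, 0.0]
ft_force: [0.0, 0.8, 0.5]
gripper_width: 0.0515
grip_force: 0.0
clock: 1.32
position: [0.1289, 0.4829, 0.2531]
tool_rot: [0.721, 0.693, -0.0, 0.0]
ft_force: [0.6, -0.8, -0.2]
gripper_width: 0.0513
grip_force: 0.0
clock: 1.98
position: [0.3034, 0.2968, 0.2533]
tool_rot: [0.721, 0.693, -0.0, 0.001]
ft_force: [-1.1, 0.9, -0.7]
gripper_width: 0.0509
grip_force: 0.0
yaw now -2.3, wz total -0.05
pos [0.3034 0.2968 0.2533] shift total [-3.096  0.556  0.27 ] rows>= 16.0
```

```bash
python3 -m pendant '[[[0,0,0],[-0.194,0.035,0.017],0.5],[[0,0,0],[-0.194,0.035,0.017],0.5],[[0,0,0],[-0.194,0.035,0.017],0.5],[[0,0,0],[-0.194,0.035,0.017],0.5],[[0,0,0],[-0.194,0.035,0.017],0.5],[[0,0,0],[-0.194,0.035,0.017],0.5],[[0,0,0],[-0.194,0.035,0.017],0.5],[[0,0,0],[-0.194,0.035,0.017],0.5]]' 
python3 -m pendant '[[[0,0,0],[-0.194,0.035,0.017],0.5],[[0,0,0],[-0.194,0.035,0.017],0.5],[[0,0,0],[-0.194,0.035,0.017],0.5],[[0,0,0],[-0.194,0.035,0.017],0.5],[[0,0,0],[-0.194,0.035,0.017],0.5],[[0,0,0],[-0.194,0.035,0.017],0.5],[[0,0,0],[-0.194,0.035,0.017],0.5],[[0,0,0],[-0.194,0.035,0.017],0.5]]' 
python3 - <<'E'
from h import *
c=snap('scene')
cv2.imwrite('pics/s1.png',cv2.resize(c['frame'][100:400,300:640,::-1],None,fx=2,fy=2)) 
t=snap('top');cv2.imwrite('pics/t1.png',cv2.resize(t['frame'][180:330,380:530,::-1],(600,600),interpolation=cv2.INTER_CUBIC))
plan(.393,-.326,.05,-2)
E
```

```text
clock: 2.65
position: [0.3448, -0.0088, 0.2265]
tool_rot: [0.719, 0.695, 0.0, 0.0]
ft_force: [0.8, 0.2, 0.2]
gripper_width: 0.0425
grip_force: 0.0
clock: 3.32
position: [0.3899, -0.3212, 0.1989]
tool_rot: [0.72, 0.694, 0.0, -0.0]
ft_force: [1.2, 0.2, 1.3]
gripper_width: 0.0427
grip_force: 0.0
yaw now -2.2, wz total -0.04
pos [ 0.3901 -0.3233  0.1978] shift total [-0.013  0.016  0.739] rows>= 4.0
```

View pics/t1.png

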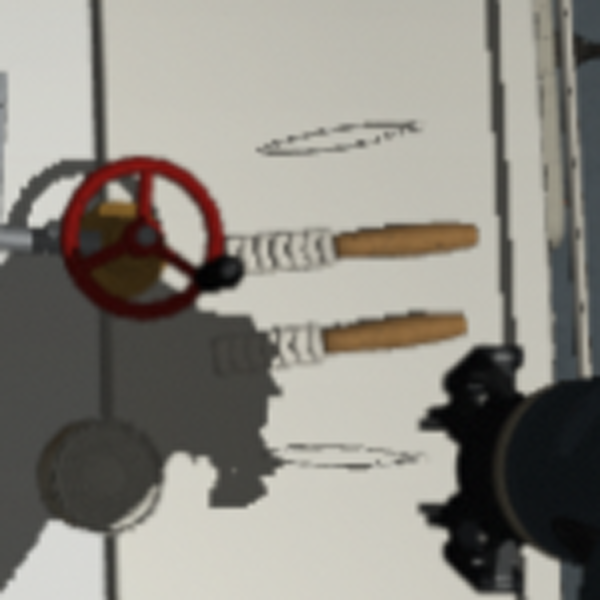

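Nothing has moved yet, and the gripper is lined up over the near tweezers (crop row 456). Going down.

```bash
python3 -m pendant '[[[0,0,0],[-0.003,0.004,0.185],0.55],[[0,0,0],[-0.003,0.004,0.185],0.55],[[0,0,0],[-0.003,0.004,0.185],0.55],[[0,0,0],[-0.003,0.004,0.185],0.55],[[0,0,0],[0,0,0.05],0.55],[[0,0,0],[0,0,0.05],0.55],[[0,0,0],[0,0,0.03],0.55],[[0,0,0],[0,0,0],0.55]]'
python3 -m pendant '[[[0,0,0],[0,0,0],1],[[0,0,0],[0,0,0],1],[[0,0,0],[0,0,0],1],[[0,0,0],[0,0,0],1],[[0,0,0],[0,0,0],1],[[0,0,0],[0,0,0],1]]' 40
python3 - <<'E'
from h import *
c=snap('top')
t=cv2.resize(c['frame'][230:330,400:500,::-1],(600,600),interpolation=cv2.INTER_CUBIC);cv2.imwrite('pics/t2.png',t)
plan(.393,-.326,.05,-2)
E
```

```text
clock: 4.08
position: [0.3937, -0.3218, 0.0257]
tool_rot: [0.719, 0.695, 0.0, 0.0]
ft_force: [-0.5, 0.2, -0.4]
gripper_width: 0.0383
grip_force: 0.0
clock: 4.58
position: [0.3942, -0.3223, 0.0269]
tool_rot: [0.719, 0.695, 0.0, 0.001]
ft_force: [-1.5, 1.2, 8.9]
gripper_width: 0.0127
grip_force: 39.0
yaw now -2.0, wz total -0.00
pos [ 0.3942 -0.3223  0.0269] shift total [-0.019 -0.005 -0.116] rows>= 1.0
```

```bash
python3 -m pendant '[[[0,0,0],[0,0,-0.173],1],[[0,0,0],[0,0,-0.173],1],[[0,0,0],[0,0,-0.173],1],[[0,0,0],[0,0,-0.173],1],[[0,0,0],[0,0,-0.173],1],[[0,0,0],[0.179,0.048,0],1],[[0,0,0],[0.179,0.048,0],1],[[0,0,0],[0.179,0.048,0],1]]'
python3 -m pendant '[[[0,0,0],[0.179,0.048,0],1],[[0,0,0],[0.179,0.048,0],1],[[0,0,0],[0.179,0.048,0],1],[[0,0,0],[0.179,0.048,0],1],[[0,0,0],[0.179,0.048,0],1],[[0,0,0],[0.179,0.048,0],1],[[0,0,0],[0.179,0.048,0],1],[[0,0,0],[0,0,0],1]]'
python3 - <<'E'
from h import *
plan(.5027,.0323,.052,-4)
c=snap('scene');cv2.imwrite('pics/s2.png',cv2.resize(c['frame'][190:310,210:370,::-1],None,fx=5,fy=5,interpolation=cv2.INTER_CUBIC))
E
```

```text
clock: 5.3
position: [0.4264, -0.2147, 0.2]
tool_rot: [0.72, 0.694, 0.0, 0.001]
ft_force: [0.9, 0.8, -0.6]
gripper_width: 0.0127
grip_force: 39.6
clock: 5.97
position: [0.5033, 0.0379, 0.1992]
tool_rot: [0.718, 0.696, 0.001, 0.0]
ft_force: [-0.3, -0.1, -0.0]
gripper_width: 0.0124
grip_force: 39.6
yaw now -1.8, wz total 0.39
pos [0.5033 0.0379 0.1992] shift total [-0.029 -0.002  0.736] rows>= 4.0
```

View pics/s2.png

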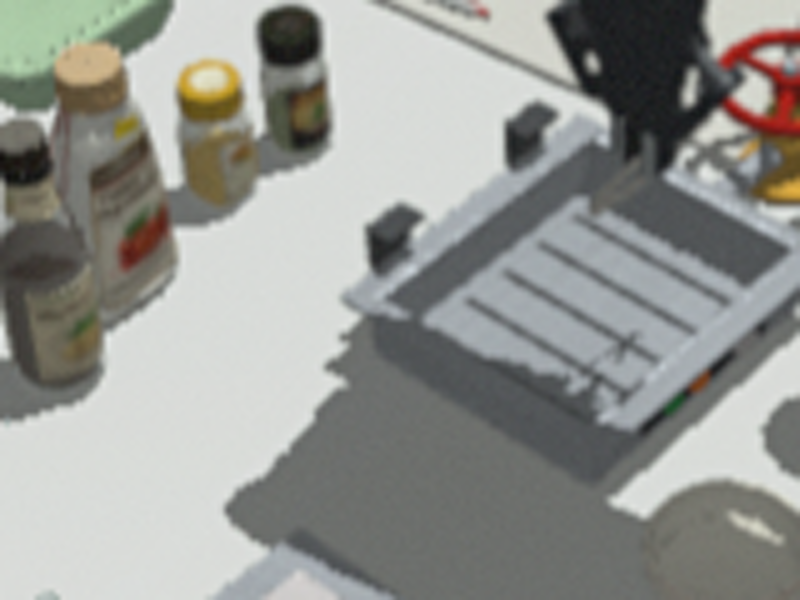

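The tweezers are held level above the chamber, with the tip at about (600,205). Lowering and releasing, then going on to the near scaler.

```bash
python3 -m pendant '[[[0,0,0.39],[-0.007,0,0.184],1],[[0,0,0],[-0.007,0,0.184],1],[[0,0,0],[-0.007,0,0.184],1],[[0,0,0],[-0.007,0,0.184],1],[[0,0,0],[0,0,0],1],[[0,0,0],[0,0,0],0.75],[[0,0,0],[0,0,0],0.75],[[0,0,0],[0,0,0],0.75]]'
python3 -m pendant '[[[0,0,0],[0,0,-0.184],0.75],[[0,0,0],[0,0,-0.184],0.7],[[0,0,0],[0,0,-0.184],0.5],[[0,0,0],[0,0,-0.184],0.5],[[0,0,0],[0,0,0],0.5]]'
python3 - <<'E'
from h import *
uts()
print('cl')
plan(.4745,-.3265,.2,5)
E
```

```text
clock: 6.68
position: [0.5032, 0.0271, 0.0538]
tool_rot: [0.733, 0.68, 0.001, 0.001]
ft_force: [-0.6, 0.1, -0.8]
gripper_width: 0.021
grip_force: 0.0
clock: 7.1
position: [0.5047, 0.0273, 0.2074]
tool_rot: [0.733, 0.68, 0.005, 0.004]
ft_force: [1.6, -0.3, 0.8]
gripper_width: 0.0429
grip_force: 0.0
blob 506 539 -337 size 26 176 ang -86 z 0.028
blob 515 474 -326 size 27 179 ang -84 z 0.028
cl
yaw now -4.2, wz total -1.61
pos [0.504  0.0273 0.2042] shift total [-1.749 -0.301  0.019] rows>= 9.0
```

```bash
python3 -m pendant '[[[0,0,-0.8],[0,0,0],0.5],[[0,0,-0.81],[0,0,0],0.5],[[0,0,0],[-0.177,-0.030,0],0.5],[[0,0,0],[-0.177,-0.030,0],0.5],[[0,0,0],[-0.177,-0.030,0],0.5],[[0,0,0],[-0.177,-0.030,0],0.5],[[0,0,0],[-0.177,-0.030,0],0.5],[[0,0,0],[-0.177,-0.030,0],0.5]]'
python3 -m pendant '[[[0,0,0],[-0.177,-0.030,0],0.5],[[0,0,0],[-0.177,-0.030,0],0.5],[[0,0,0],[-0.177,-0.030,0],0.5],[[0,0,0],[-0.177,-0.030,0],0.5],[[0,0,0],[0,0,0],0.5]]'
python3 - <<'E'
from h import *
plan(.4745,-.331,.029,5)
E
```

```text
clock: 7.82
position: [0.4837, -0.1893, 0.1994]
tool_rot: [0.676, 0.737, 0.0, 0.001]
ft_force: [0.7, 0.3, -0.6]
gripper_width: 0.0428
grip_force: 0.0
clock: 8.23
position: [0.4715, -0.336, 0.1988]
tool_rot: [0.677, 0.736, -0.001, 0.001]
ft_force: [0.5, 0.3, -0.1]
gripper_width: 0.0426
grip_force: 0.0
yaw now 4.8, wz total -0.04
pos [ 0.4715 -0.336   0.1988] shift total [0.025 0.017 0.849] rows>= 5.0
```

```bash
python3 -m pendant '[[[0,0,0],[0.005,0.004,0.17],0.5],[[0,0,0],[0.005,0.004,0.17],0.5],[[0,0,0],[0.005,0.004,0.17],0.5],[[0,0,0],[0.005,0.004,0.17],0.5],[[0,0,0],[0.005,0,0.17],0.5],[[0,0,0],[0,0,0],0.5]]'
python3 -m pendant '[[[0,0,0],[0,0,0],1],[[0,0,0],[0,0,0],1],[[0,0,0],[0,0,0],1],[[0,0,0],[0,0,0],1],[[0,0,0],[0,0,0],1]]' 80
python3 -m pendant '[[[0,0,0],[0,0,-0.18],1],[[0,0,0],[0,0,-0.18],1],[[0,0,0],[0,0,-0.18],1],[[0,0,0],[0,0,-0.18],1],[[0,0,0],[0,0,-0.18],1],[[0,0,0.8],[0,0,0],1],[[0,0,0.8],[0,0,0],1]]'
python3 - <<'E'
from h import *
uts()
plan(.602,.0197,.057,-4.4)
E
```

```text
clock: 8.73
position: [0.4723, -0.3233, 0.0234]
tool_rot: [0.676, 0.737, -0.001, -0.004]
ft_force: [-1.4, 1.1, -1.3]
gripper_width: 0.0429
grip_force: 0.0
clock: 9.15
position: [0.4765, -0.3264, 0.0309]
tool_rot: [0.676, 0.737, 0.0, 0.002]
ft_force: [-1.2, 0.6, 11.3]
gripper_width: 0.0148
grip_force: 78.9
clock: 9.73
position: [0.4765, -0.3263, 0.2126]
tool_rot: [0.734, 0.68, 0.001, 0.003]
ft_force: [0.2, -0.3, -2.0]
gripper_width: 0.0146
grip_force: 78.3
blob 459 538 -330 size 26 164 ang -86 z 0.026
yaw now -4.8, wz total -0.06
pos [ 0.4759 -0.326   0.2112] shift total [1.774 0.493 0.769] rows>= 10.0
```

```bash
python3 -m pendant '[[[0,0,0],[0.18,0.049,0],1],[[0,0,0],[0.18,0.049,0],1],[[0,0,0],[0.18,0.049,0],1],[[0,0,0],[0.18,0.049,0],1],[[0,0,0],[0.18,0.049,0],1],[[0,0,0],[0.18,0.049,0],1],[[0,0,0],[0.18,0.049,0],1],[[0,0,0],[0.18,0.049,0],1]]'
python3 -m pendant '[[[0,0,0],[0.18,0.049,0],1],[[0,0,0],[0.18,0.049,0],1],[[0,0,0],[0,0,0],1],[[0,0,0],[0,0,0],1]]'
python3 - <<'E'
from h import *
plan(.602,.0247,.052,-4.4)
c=snap('scene');cv2.imwrite('pics/s3.png',cv2.resize(c['frame'][190:310,210:370,::-1],None,fx=5,fy=5,interpolation=cv2.INTER_CUBIC))
E
```

```text
clock: 10.45
position: [0.5748, -0.0421, 0.2094]
tool_rot: [0.732, 0.682, 0.0, 0.001]
ft_force: [0.1, -0.3, -0.8]
gripper_width: 0.0148
grip_force: 78.3
clock: 10.78
position: [0.5995, 0.0283, 0.2088]
tool_rot: [0.731, 0.683, 0.0, 0.0]
ft_force: [-0.4, -0.7, -1.5]
gripper_width: 0.0147
grip_force: 78.3
yaw now -3.9, wz total 0.09
pos [0.5995 0.0283 0.2088] shift total [-0.017  0.013  0.784] rows>= 4.0
```

View pics/s3.png

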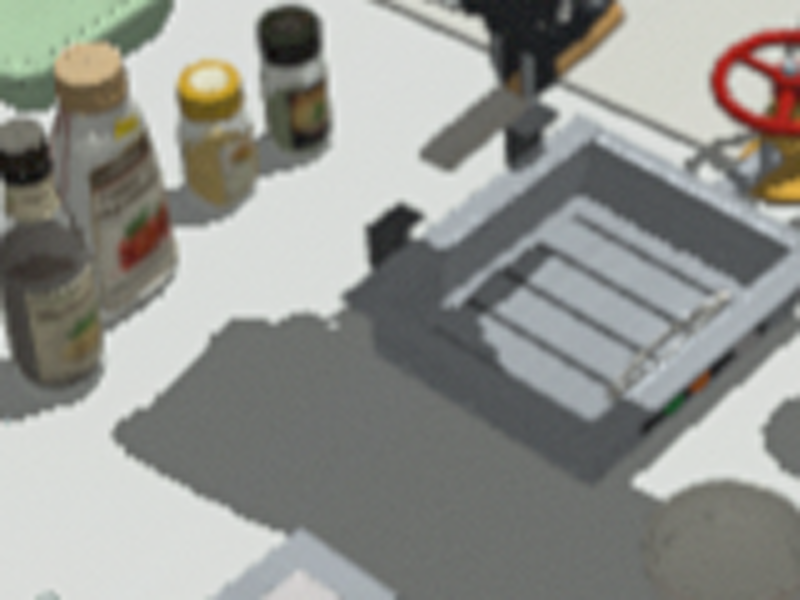

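The tweezers lie in the chamber at about (670,345), and the scaler is held level. Lowering the scaler and letting go.

```bash
python3 -m pendant '[[[0,0,0.09],[-0.004,0.003,0.196],1],[[0,0,0],[-0.004,0.003,0.196],1],[[0,0,0],[-0.004,0.003,0.196],1],[[0,0,0],[-0.004,0.003,0.196],1],[[0,0,0],[0,0,0],1],[[0,0,0],[0,0,0],1],[[0,0,0],[0,0,0],0.65],[[0,0,0],[0,0,0],0.65]]'
python3 -m pendant '[[[0,0,0],[0,0,0],0.65],[[0,0,0],[0,0,-0.196],0.65],[[0,0,0],[0,0,-0.196],0.65],[[0,0,0],[0,0,-0.196],0.5],[[0,0,0],[0,0,-0.196],0.5],[[0,0,-0.8],[0,0,0],0.5],[[0,0,-0.6],[0,0,0],0.5]]'
python3 - <<'E'
from h import *
uts()
plan(.5389,-.338,.2,4)
E
```

```text
clock: 11.5
position: [0.6032, 0.0228, 0.0547]
tool_rot: [0.736, 0.677, 0.002, 0.001]
ft_force: [0.1, 0.4, 0.5]
gripper_width: 0.0298
grip_force: 0.0
clock: 12.08
position: [0.6031, 0.0231, 0.2129]
tool_rot: [0.685, 0.729, 0.003, 0.003]
ft_force: [-0.0, 0.2, -1.3]
gripper_width: 0.043
grip_force: 0.0
blob 508 538 -337 size 27 176 ang -86 z 0.026
yaw now 3.8, wz total -0.04
pos [0.6024 0.0231 0.2113] shift total [-1.779 -0.443  0.055] rows>= 10.0
```

```bash
python3 -m pendant '[[[0,0,0],[-0.178,-0.044,0],0.5],[[0,0,0],[-0.178,-0.044,0],0.5],[[0,0,0],[-0.178,-0.044,0],0.5],[[0,0,0],[-0.178,-0.044,0],0.5],[[0,0,0],[-0.178,-0.044,0],0.5],[[0,0,0],[-0.178,-0.044,0],0.5],[[0,0,0],[-0.178,-0.044,0],0.5],[[0,0,0],[-0.178,-0.044,0],0.5]]'
python3 -m pendant '[[[0,0,0],[-0.178,-0.044,0],0.5],[[0,0,0],[-0.178,-0.044,0],0.5],[[0,0,0],[0,0,0],0.5],[[0,0,0],[0,0,0],0.5]]'
python3 - <<'E'
from h import *
plan(.5389,-.338,.030,4)
E
```

```text
clock: 12.8
position: [0.547, -0.2671, 0.2094]
tool_rot: [0.687, 0.727, 0.0, 0.001]
ft_force: [0.3, 0.1, -0.3]
gripper_width: 0.0429
grip_force: 0.0
clock: 13.13
position: [0.5335, -0.3392, 0.2088]
tool_rot: [0.688, 0.726, 0.0, 0.0]
ft_force: [0.3, 0.3, -0.1]
gripper_width: 0.0425
grip_force: 0.0
yaw now 3.1, wz total -0.16
pos [ 0.5335 -0.3392  0.2088] shift total [0.004 0.027 0.894] rows>= 5.0
```

```bash
python3 -m pendant '[[[0,0,-0.1],[0,0.006,0.18],0.5],[[0,0,0],[0,0.006,0.18],0.5],[[0,0,0],[0,0.006,0.18],0.5],[[0,0,0],[0,0.006,0.18],0.5],[[0,0,0],[0,0.003,0.174],0.5],[[0,0,0],[0,0,0],0.5],[[0,0,0],[0,0,0],0.5]]'
python3 -m pendant '[[[0,0,0],[0,0,0],1],[[0,0,0],[0,0,0],1],[[0,0,0],[0,0,0],1],[[0,0,0],[0,0,0],1],[[0,0,0],[0,0,0],1]]' 80
python3 -m pendant '[[[0,0,0],[0,0,-0.18],1],[[0,0,0],[0,0,-0.18],1],[[0,0,0],[0,0,-0.18],1],[[0,0,0],[0,0,-0.18],1],[[0,0,0],[0,0,-0.18],1],[[0,0,0.75],[0,0,0],1],[[0,0,0.7],[0,0,0],1]]'
python3 - <<'E'
from h import *
uts()
plan(.564,.0277,.052,-4.4)
E
```

```text
clock: 13.72
position: [0.539, -0.3356, 0.0294]
tool_rot: [0.682, 0.731, -0.0, -0.001]
ft_force: [0.2, 0.4, 0.4]
gripper_width: 0.0428
grip_force: 0.0
clock: 14.13
position: [0.5411, -0.3377, 0.0327]
tool_rot: [0.683, 0.731, 0.001, 0.002]
ft_force: [-1.8, 3.1, 12.3]
gripper_width: 0.014
grip_force: 78.3
clock: 14.72
position: [0.5409, -0.3379, 0.2143]
tool_rot: [0.735, 0.678, 0.001, 0.003]
ft_force: [0.5, 0.2, -1.9]
gripper_width: 0.0143
grip_force: 78.1
yaw now -4.9, wz total -0.09
pos [ 0.5403 -0.3375  0.2128] shift total [ 1.832 -0.025  0.8  ] rows>= 10.0
```

```bash
python3 -m pendant '[[[0,0,0],[0.183,-0.002,-0.01],1],[[0,0,0],[0.183,-0.002,-0.01],1],[[0,0,0],[0.183,-0.002,0],1],[[0,0,0],[0.183,-0.002,0],1],[[0,0,0],[0.183,-0.002,0],1],[[0,0,0],[0.183,-0.002,0],1],[[0,0,0],[0.183,-0.002,0],1],[[0,0,0],[0.183,-0.002,0],1]]'
python3 -m pendant '[[[0,0,0],[0.183,-0.002,0],1],[[0,0,0],[0.183,-0.002,0],1],[[0,0,0],[0,0,0],1],[[0,0,0],[0,0,0],1]]'
python3 - <<'E'
from h import *
plan(.564,.0277,.054,-4.4)
c=snap('scene');cv2.imwrite('pics/s4.png',cv2.resize(c['frame'][190:310,210:370,::-1],None,fx=5,fy=5,interpolation=cv2.INTER_CUBIC))
E
```

```text
clock: 15.43
position: [0.5587, -0.0431, 0.2148]
tool_rot: [0.733, 0.68, 0.001, 0.001]
ft_force: [0.1, 0.2, -0.0]
gripper_width: 0.014
grip_force: 78.1
clock: 15.77
position: [0.5638, 0.03, 0.2145]
tool_rot: [0.732, 0.681, 0.001, 0.0]
ft_force: [-0.4, -1.2, -1.0]
gripper_width: 0.0142
grip_force: 78.2
yaw now -4.2, wz total 0.04
pos [0.5638 0.03   0.2145] shift total [-0.011  0.001  0.803] rows>= 5.0
```

View pics/s4.png

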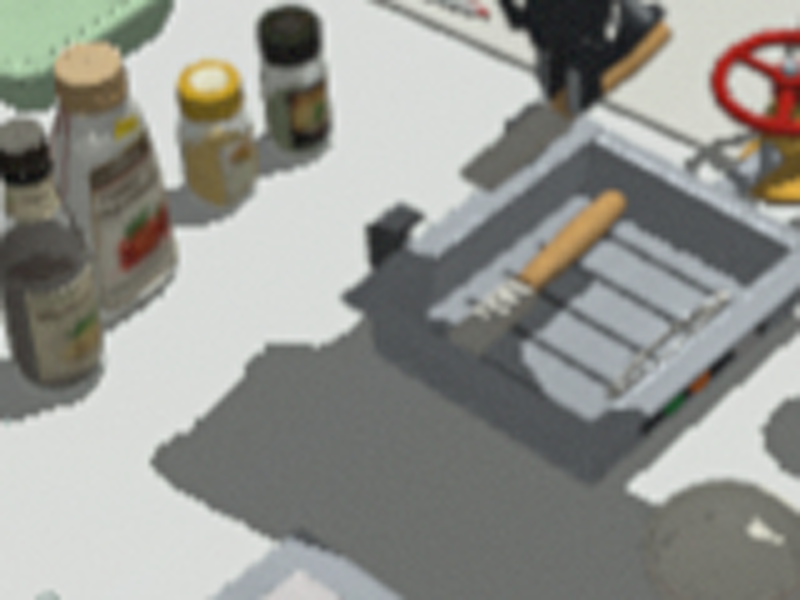

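The first scaler lies along the chamber with its middle near (540,265), so I'll set the second one a bit further forward.

```bash
python3 -m pendant '[[[0,0,0],[-0.003,-0.017,0.16],1],[[0,0,0],[-0.003,-0.017,0.16],1],[[0,0,0],[-0.003,-0.017,0.16],1],[[0,0,0],[-0.003,-0.017,0.16],1],[[0,0,0],[0,-0.01,0.16],1],[[0,0,0],[0,0,0],1],[[0,0,0],[0,0,0],1],[[0,0,0],[0,0,0],0.65]]'
python3 -m pendant '[[[0,0,0],[0,0,0],0.65],[[0,0,0],[0,0,0],0.65],[[0,0,0],[0,0,-0.196],0.65],[[0,0,0],[0,0,-0.196],0.65],[[0,0,0],[0,0,-0.196],0.55],[[0,0,0],[0,0,-0.196],0.55],[[0,0,-1],[0,0,0],0.55],[[0,0,-1],[0,0,0],0.55]]'
python3 - <<'E'
from h import *
c=snap('top');cv2.imwrite('pics/t5.png',cv2.resize(c['frame'][180:330,370:520,::-1],(600,600),interpolation=cv2.INTER_CUBIC))
plan(.6139,-.334,.2,8)
E
```

```text
clock: 16.48
position: [0.5492, 0.0263, 0.0556]
tool_rot: [0.734, 0.679, 0.001, 0.001]
ft_force: [0.3, -1.6, 0.2]
gripper_width: 0.0248
grip_force: 0.0
clock: 17.15
position: [0.5497, 0.027, 0.2144]
tool_rot: [0.661, 0.751, 0.002, 0.002]
ft_force: [-0.4, -0.8, -1.1]
gripper_width: 0.0386
grip_force: 0.0
yaw now 7.8, wz total -0.04
pos [0.5489 0.027  0.2129] shift total [-1.833  0.07   0.066] rows>= 10.0
```

View pics/t5.png

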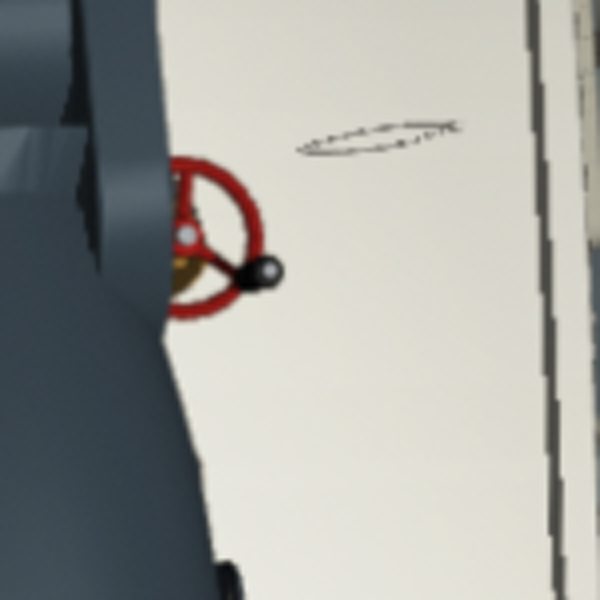

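The far tweezers are unmoved, from (297,150) to (460,125) in the crop. Going to fetch them.

```bash
python3 -m pendant '[[[0,0,0],[-0.183,0.007,0],0.55],[[0,0,0],[-0.183,0.007,0],0.55],[[0,0,0],[-0.183,0.007,0],0.55],[[0,0,0],[-0.183,0.007,0],0.55],[[0,0,0],[-0.183,0.007,0],0.55],[[0,0,0],[-0.183,0.007,0],0.55],[[0,0,0],[-0.183,0.007,0],0.55],[[0,0,0],[-0.183,0.007,0],0.55]]'
python3 -m pendant '[[[0,0,0],[-0.183,0.007,0],0.55],[[0,0,0],[-0.183,0.007,0],0.55],[[0,0,0],[0,0,0],0.55],[[0,0,0],[0,0,0],0.55]]'
python3 - <<'E'
from h import *
plan(.6139,-.334,.0265,8)
E
```

```text
clock: 17.87
position: [0.595, -0.2642, 0.2111]
tool_rot: [0.663, 0.748, 0.0, 0.0]
ft_force: [0.6, 1.3, 0.5]
gripper_width: 0.0384
grip_force: 0.0
clock: 18.2
position: [0.6065, -0.3365, 0.2099]
tool_rot: [0.664, 0.748, -0.0, -0.0]
ft_force: [0.7, 0.8, -0.1]
gripper_width: 0.0381
grip_force: 0.0
yaw now 6.8, wz total -0.21
pos [ 0.6065 -0.3365  0.2099] shift total [0.007 0.039 0.917] rows>= 5.0
```

```bash
python3 -m pendant '[[[0,0,-0.1],[0,0.008,0.184],0.55],[[0,0,0],[0,0.008,0.184],0.55],[[0,0,0],[0,0.008,0.184],0.55],[[0,0,0],[0,0.008,0.184],0.55],[[0,0,0],[0,0.004,0.182],0.55],[[0,0,0],[0,0,0],0.55],[[0,0,0],[0,0,0],0.55]]'
python3 -m pendant '[[[0,0,0],[0,0,0],1],[[0,0,0],[0,0,0],1],[[0,0,0],[0,0,0],1],[[0,0,0],[0,0,0],1],[[0,0,0],[0,0,0],1]]' 40
python3 -m pendant '[[[0,0,0],[0,0,-0.18],1],[[0,0,0],[0,0,-0.18],1],[[0,0,0],[0,0,-0.18],1],[[0,0,0],[0,0,-0.18],1],[[0,0,0],[0,0,-0.18],1],[[0,0,1],[0,0,0],1],[[0,0,1],[0,0,0],1]]'
python3 - <<'E'
from h import *
c=snap('top');P=cloud(c);np.save('/tmp/P.npy',P);cv2.imwrite('pics/t6.png',cv2.resize(c['frame'][180:290,280:390,::-1],(600,600),interpolation=cv2.INTER_CUBIC))
plan(.524,.0307,.2,-4.4)
E
```

```text
clock: 18.78
position: [0.6135, -0.3321, 0.0262]
tool_rot: [0.659, 0.752, -0.0, -0.001]
ft_force: [-0.9, -0.4, 0.4]
gripper_width: 0.0384
grip_force: 0.0
clock: 19.2
position: [0.6144, -0.3334, 0.0279]
tool_rot: [0.659, 0.753, 0.0, 0.001]
ft_force: [-1.8, 4.0, 9.2]
gripper_width: 0.0124
grip_force: 39.6
clock: 19.78
position: [0.615, -0.3341, 0.2101]
tool_rot: [0.732, 0.681, 0.001, 0.002]
ft_force: [1.5, 1.4, -1.7]
gripper_width: 0.0124
grip_force: 39.2
yaw now -4.6, wz total -0.03
pos [ 0.6144 -0.3338  0.2085] shift total [ 1.783 -0.591  0.039] rows>= 10.0
```

View pics/t6.png

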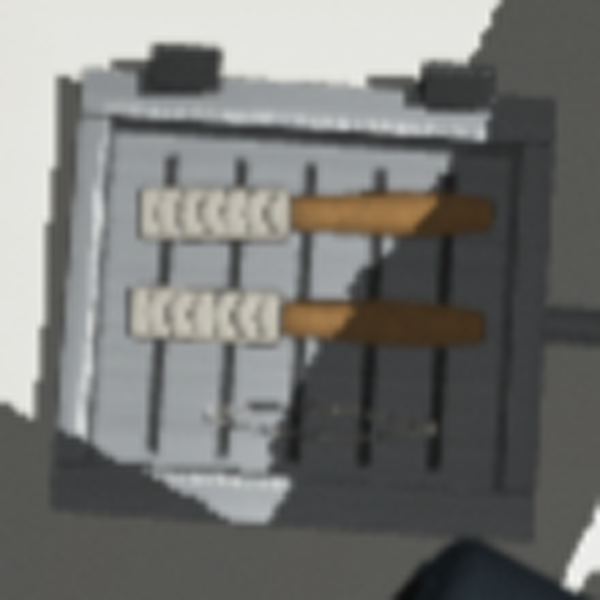

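Both scalers (rows 214 and 320) and the first tweezers (row 420) lie parallel in the chamber. The last tweezers will go between, near row 370.

```bash
python3 -m pendant '[[[0,0,0],[0.178,-0.059,0],1],[[0,0,0],[0.178,-0.059,0],1],[[0,0,0],[0.178,-0.059,0],1],[[0,0,0],[0.178,-0.059,0],1],[[0,0,0],[0.178,-0.059,0],1],[[0,0,0],[0.178,-0.059,0],1],[[0,0,0],[0.178,-0.059,0],1],[[0,0,0],[0.178,-0.059,0],1]]'
python3 -m pendant '[[[0,0,0],[0.178,-0.059,0],1],[[0,0,0],[0.178,-0.059,0],1],[[0,0,0],[0,0,0],1],[[0,0,0],[0,0,0],1]]'
python3 - <<'E'
from h import *
plan(.524,.0307,.057,-4.4)
E
```

```text
clock: 20.5
position: [0.5377, -0.0415, 0.2068]
tool_rot: [0.73, 0.684, 0.0, 0.0]
ft_force: [0.8, 0.5, -0.8]
gripper_width: 0.0125
grip_force: 39.3
clock: 20.83
position: [0.5194, 0.0312, 0.207]
tool_rot: [0.729, 0.685, 0.0, 0.0]
ft_force: [0.3, 0.2, 0.3]
gripper_width: 0.0121
grip_force: 39.3
yaw now -3.5, wz total 0.15
pos [0.5194 0.0312 0.207 ] shift total [-0.001  0.023  0.75 ] rows>= 4.0
```

```bash
python3 -m pendant '[[[0,0,0],[0,0.006,0.187],1],[[0,0,0],[0,0.006,0.187],1],[[0,0,0],[0,0.006,0.187],1],[[0,0,0],[0,0.005,0.187],1],[[0,0,0],[0,0,0],1],[[0,0,0],[0,0,0],1],[[0,0,0],[0,0,0],0.75],[[0,0,0],[0,0,0],0.75]]'
python3 -m pendant '[[[0,0,0],[0,0,0],0.75],[[0,0,0],[0,0,-0.187],0.75],[[0,0,0],[0,0,-0.187],0.7],[[0,0,0],[0,0,-0.187],0.5],[[0,0,0],[0,0,-0.187],0.5],[[0,0,0],[0.1,-0.03,0],0.5],[[0,0,0],[0.18,0,0],0.5],[[0,0,0],[0.18,0,0],0.5]]'
python3 -m pendant '[[[0,0,0],[0.18,0,0],0.5],[[0,0,0],[0.18,0,0],0.5],[[0,0,0],[0.18,0,0],0.5],[[0,0,-1],[0.15,0,0],0.5],[[0,0,-1],[0,0,0],0.5],[[0,0,-1],[0,0,0],0.5],[[0,0,-1],[0,0,0],0.5],[[0,0,-1],[0,0,0],0.5]]'
python3 -m pendant '[[[0,0,-1],[0,0,0],0.5],[[0,0,-1],[0,0,0],0.5],[[0,0,-1],[0,0,0],0.5],[[0,0,-1],[0,0,0],0.5],[[0,0,-1],[0,0,0],0.5],[[0,0,-1],[0,0,0],0.5],[[0,0,-1],[0,0,0],0.5],[[0,0,-1],[0,0,0],0.5]]'
python3 - <<'E'
from h import *
plan(.4918,.376,.1,85.2)
c=snap('top');P=cloud(c);np.save('/tmp/P.npy',P);cv2.imwrite('pics/t7.png',cv2.resize(c['frame'][180:315,160:390,::-1],None,fx=3.4,fy=3.4,interpolation=cv2.INTER_CUBIC))
E
```

```text
clock: 21.5
position: [0.5262, 0.0289, 0.0596]
tool_rot: [0.73, 0.683, 0.001, 0.001]
ft_force: [0.1, -0.0, 0.7]
gripper_width: 0.0214
grip_force: 0.0
clock: 22.17
position: [0.5253, 0.1219, 0.2092]
tool_rot: [0.731, 0.682, 0.002, 0.001]
ft_force: [1.0, -0.1, 0.3]
gripper_width: 0.0428
grip_force: 0.0
clock: 22.83
position: [0.5342, 0.2595, 0.2082]
tool_rot: [0.536, 0.844, 0.001, 0.001]
ft_force: [0.5, -0.2, -0.6]
gripper_width: 0.0431
grip_force: 0.0
clock: 23.5
position: [0.5342, 0.2592, 0.2083]
tool_rot: [0.166, 0.986, 0.001, 0.001]
ft_force: [0.2, -0.0, 0.3]
gripper_width: 0.0429
grip_force: 0.0
yaw now 70.9, wz total -2.49
pos [0.5342 0.2592 0.2083] shift total [0.261 0.564 0.542] rows>= 5.0
```

View pics/t7.png

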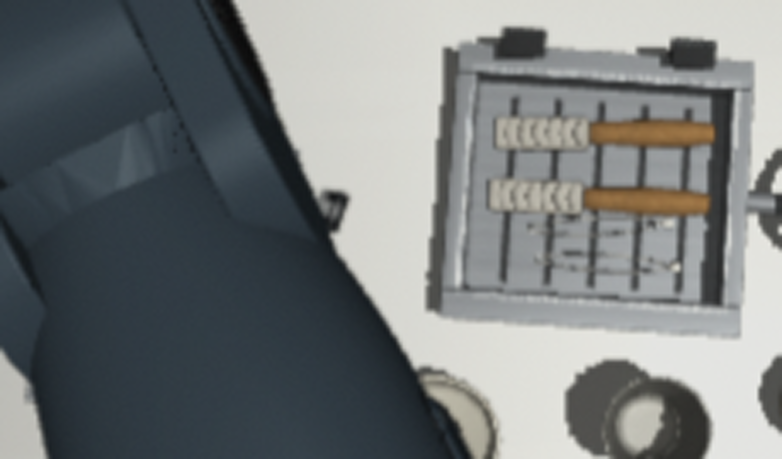

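All four utensils lie inside. Next, the lid handle.

```bash
python3 -m pendant '[[[0,0,-0.83],[0,0,0],0.5],[[0,0,-0.83],[0,0,0],0.5],[[0,0,-0.83],[0,0,0],0.5],[[0,0,0],[0.0653,0.141,0.135],0.5],[[0,0,0],[0.0653,0.141,0.135],0.5],[[0,0,0],[0.0653,0.141,0.135],0.5],[[0,0,0],[0.0653,0.141,0.135],0.5],[[0,0,0],[0,0,0],0.5]]'
python3 - <<'E'
from h import *
plan(.4918,.376,.040,85.2)
c=load('top')
def B(u,v,z): return at_z(c,160+u/3.4,180+v/3.4,z)[:2]
C=np.array([.5525,.0285]);a=np.radians(-4.4);M=np.array([[np.cos(a),np.sin(a)],[-np.sin(a),np.cos(a)]])
for n,p,z in(('hookL fl',(502,57),.085),('hookL fr',(545,55),.085),('hookR fl',(670,66),.085),('hookR fr',(715,66),.085),('frontL',(442,314),.055),('frontR',(738,336),.055),('inFL',(468,288),.055),('inBL',(477,73),.055),('inBR',(735,90),.055),('inFR',(722,305),.055)):
    w=B(*p,z);print(n,w.round(4),'local',(M@(w-C)).round(4))
P=np.load('/tmp/P.npy');m=(P[...,2]>.075)&(P[...,2]<.1)&(P[...,0]>.62)&(P[...,0]<.72)&(abs(P[...,1])<.12)
L=(P[m][:,:2]-C)@M.T;print(len(L),L.min(0),L.max(0),[np.median(L[s],0).round(4) for s in(L[:,1]>0,L[:,1]<0)])
E
```

```text
clock: 24.22
position: [0.4883, 0.3791, 0.0946]
tool_rot: [0.044, 0.999, -0.001, -0.002]
ft_force: [-0.4, -1.0, -1.1]
gripper_width: 0.0426
grip_force: 0.0
yaw now 85.0, wz total -0.04
pos [0.4883 0.3791 0.0946] shift total [-0.02  -0.013  0.273] rows>= 2.0
hookL fl [0.6499 0.101 ] local [0.0915 0.0798]
hookL fr [0.6511 0.0683] local [0.0952 0.0473]
hookR fl [ 0.6418 -0.0266] local [ 0.0933 -0.0481]
hookR fr [ 0.6416 -0.061 ] local [ 0.0957 -0.0824]
frontL [0.4563 0.1491] local [-0.1052  0.1129]
frontR [ 0.4371 -0.0779] local [-0.1069 -0.115 ]
inFL [0.476 0.129] local [-0.0839  0.0944]
inBL [0.6435 0.1212] local [0.0836 0.0994]
inBR [ 0.6284 -0.0798] local [ 0.084  -0.1021]
inFR [ 0.4611 -0.0661] local [-0.0839 -0.1013]
224 [ 0.09382191 -0.08155012] [0.11667199 0.08290938] [array([0.1051, 0.0669]), array([ 0.1055, -0.0635])]
```

```bash
python3 -m pendant '[[[0,0,0],[-0.01,-0.006,0.13],0.5],[[0,0,0],[-0.005,-0.004,0.13],0.5],[[0,0,0],[0,0,0.012],0.5],[[0,0,0],[0,0,0],0.5],[[0,0,0],[0,0,0],0.5]]'
python3 -m pendant '[[[0,0,0],[0,0,0],1],[[0,0,0],[0,0,0],1],[[0,0,0],[0,0,0],1],[[0,0,0],[0,0,0],1],[[0,0,0],[0,0,0],1],[[0,0,0],[0,0,0],1]]' 120
python3 -m pendant '[[[0,0,0],[0,0,-0.05],1],[[0,0,0],[0,0,-0.08],1],[[0,0,0],[0,0,-0.1],1],[[0,0,0],[0,0,-0.1],1],[[0,0,0],[0,0,-0.1],1],[[0,0,0],[0,0,-0.1],1],[[0,0,0],[0,0,-0.1],1],[[0,0,0],[0,0,0],1]]'
python3 - <<'E'
from h import *
c=snap('scene');cv2.imwrite('pics/s7.png',cv2.resize(c['frame'][180:420,180:440,::-1],None,fx=2.5,fy=2.5,interpolation=cv2.INTER_CUBIC))
plan(.4918,.376,.2,-4.4)
E
```

```text
clock: 24.63
position: [0.4954, 0.3741, 0.0461]
tool_rot: [0.045, 0.999, 0.001, 0.001]
ft_force: [0.4, 0.0, 0.4]
gripper_width: 0.043
grip_force: 0.0
clock: 25.13
position: [0.4957, 0.3747, 0.0465]
tool_rot: [0.045, 0.999, 0.001, 0.001]
ft_force: [-2.6, 0.7, 13.2]
gripper_width: 0.0118
grip_force: 118.9
clock: 25.8
position: [0.496, 0.3746, 0.1748]
tool_rot: [0.044, 0.999, 0.002, 0.002]
ft_force: [1.0, 0.2, -6.0]
gripper_width: 0.0117
grip_force: 118.0
yaw now 84.9, wz total 15.59
pos [0.4956 0.3743 0.1724] shift total [ 0.007 -0.019 -0.138] rows>= 1.0
```

View pics/s7.png

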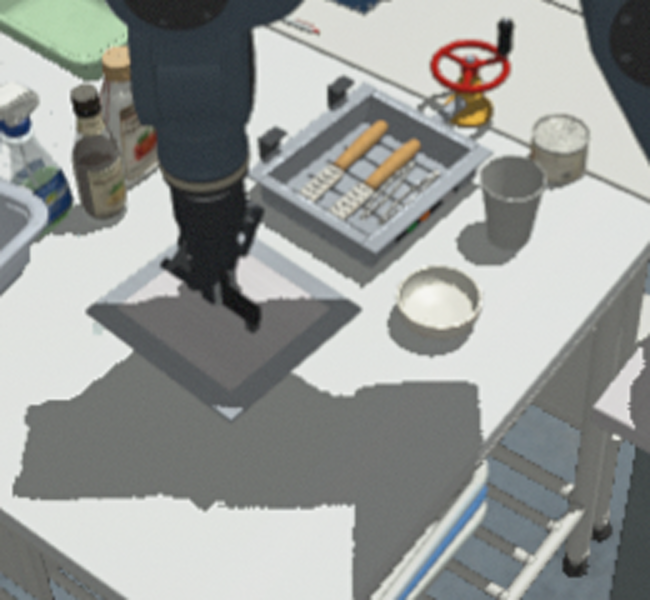

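The lid hangs level from the gripper. Raising and rotating it.

```bash
cat >> h.py <<'E'
C=np.array([.5525,.0285]);YAW=-4.4
def tplan(tilt,xl,yl,z,rel=None):
    """go to tool yaw YAW tilted `tilt` deg (far edge down) with TCP at local (xl,yl), world z: print turn total, then shift in the turned axes"""
    s=get_state();r=R.from_quat(s['tool_rot'])
    base=R.from_matrix(np.array([[0,1,0],[1,0,0],[0,0,-1.]]))
    des=R.from_euler('z',YAW,degrees=True)*R.from_euler('y',tilt,degrees=True)*base
    p=np.r_[C,0]+R.from_euler('z',YAW,degrees=True).apply([xl,yl,0]);p[2]=z
    w=(r.inv()*des).as_rotvec()/.1
    l=R.from_euler('z',YAW,degrees=True).inv().apply(s['position']-np.r_[C,0])
    tz=r.as_matrix()[:,2];tl=R.from_euler('z',YAW,degrees=True).inv().apply(tz)
    print('tilt now %.1f local'%np.degrees(np.arctan2(-tl[0],-tl[2])),l.round(4),'F',s['ft_force'].round(1),'turn',w.round(2),'shift',(des.inv().apply(p-s['position'])/.2).round(3))
def edge(t,xe,ze,h=.0465):
    t=np.radians(t);return xe-.1*np.cos(t)+h*np.sin(t), ze+.1*np.sin(t)+h*np.cos(t)
def lidplane():
    c=snap('top');P=cloud(c);return c,P
E
python3 -m pendant '[[[0,0,0],[0,0,-0.14],1],[[0,0,0],[0,0,-0.14],1],[[0,0,0.6],[0,0,0],1],[[0,0,0.9],[0,0,0],1],[[0,0,1],[0,0,0],1],[[0,0,1],[0,0,0],1],[[0,0,1],[0,0,0],1],[[0,0,1],[0,0,0],1]]'
python3 -m pendant '[[[0,0,1],[0,0,0],1],[[0,0,1],[0,0,0],1],[[0,0,1],[0,0,0],1],[[0,0,1],[0,0,0],1],[[0,0,1],[0,0,0],1],[[0,0,1],[0,0,0],1],[[0,0,1],[0,0,0],1],[[0,0,1],[0,0,0],1]]'
python3 -m pendant '[[[0,0,0.7],[0,0,0],1],[[0,0,0.4],[0,0,0],1],[[0,0,0],[0,0,0],1],[[0,0,0],[0,0,0],1]]'
python3 - <<'E'
from h import *
tplan(0,-.03,-.004,.225)
E
```

```text
clock: 26.52
position: [0.4943, 0.3734, 0.2246]
tool_rot: [0.316, 0.949, -0.001, -0.001]
ft_force: [-0.9, -0.2, -6.5]
gripper_width: 0.012
grip_force: 118.6
clock: 27.18
position: [0.4943, 0.3734, 0.2246]
tool_rot: [0.661, 0.751, -0.001, -0.0]
ft_force: [0.2, 0.6, -5.7]
gripper_width: 0.0119
grip_force: 118.6
clock: 27.52
position: [0.4944, 0.3735, 0.2251]
tool_rot: [0.699, 0.715, -0.001, -0.0]
ft_force: [-0.1, 0.1, -6.0]
gripper_width: 0.0117
grip_force: 118.7
tilt now 0.1 local [-0.0844  0.3395  0.2251] F [-0.1  0.1 -6. ] turn [-0.01  0.01  1.  ] shift [-1.718  0.272  0.   ]
```

```bash
python3 -m pendant '[[[0,0,0.6],[0,0,0],1],[[0,0,0.4],[0,0,0],1],[[0,0,0],[-0.06,0.01,0],1],[[0,0,0],[-0.12,0.02,0],1],[[0,0,0],[-0.14,0.022,0],1],[[0,0,0],[-0.14,0.022,0],1],[[0,0,0],[-0.14,0.022,0],1],[[0,0,0],[-0.14,0.022,0],1]]'
python3 -m pendant '[[[0,0,0],[-0.14,0.022,0],1],[[0,0,0],[-0.14,0.022,0],1],[[0,0,0],[-0.14,0.022,0],1],[[0,0,0],[-0.14,0.022,0],1],[[0,0,0],[-0.14,0.022,0],1],[[0,0,0],[-0.14,0.022,0],1],[[0,0,0],[-0.09,0.014,0],1],[[0,0,0],[-0.04,0.006,0],1]]'
python3 -m pendant '[[[0.6,0,0],[0,0,0],1],[[0.7,0,0],[0,0,0],1],[[0.7,0,0],[0,0,0],1],[[0.6,0,0],[0,0,0],1],[[0,0,0],[0,0,0],1],[[0,0,0],[0,0,0],1]]'
python3 - <<'E'
from h import *
c=snap('scene');cv2.imwrite('pics/s8.png',cv2.resize(c['frame'][150:350,200:440,::-1],None,fx=3,fy=3,interpolation=cv2.INTER_CUBIC))
x,z=edge(15,.066,.066);print(x,z);tplan(15,x,-.004,z)
c=snap('top');P=cloud(c);np.save('/tmp/P.npy',P)
M=R.from_euler('z',YAW,degrees=True).as_matrix()
L=(P-np.r_[C,0])@M
m=(abs(L[...,0])<.14)&(abs(L[...,1])<.135)&(L[...,2]>.1)&(L[...,2]<.24)
c0=c['frame'].astype(int);br=c0.sum(-1)
m&=br>150
A=L[m];
for _ in range(6):
    k=np.c_[A[:,:2],np.ones(len(A))];q=np.linalg.lstsq(k,A[:,2],rcond=None)[0];A=A[abs(k@q-A[:,2])<.006] if len(A)>50 else A
print(len(A),'slopes',np.degrees(np.arctan(q[:2])),q[2],A.min(0),A.max(0))
E
```

```text
clock: 28.18
position: [0.5064, 0.2226, 0.2259]
tool_rot: [0.733, 0.68, -0.0, -0.0]
ft_force: [1.0, 0.1, -5.7]
gripper_width: 0.0115
grip_force: 118.7
clock: 28.85
position: [0.5215, 0.0259, 0.226]
tool_rot: [0.734, 0.679, -0.0, 0.0]
ft_force: [0.1, -0.3, -6.9]
gripper_width: 0.0117
grip_force: 118.6
clock: 29.35
position: [0.5225, 0.0287, 0.2251]
tool_rot: [0.728, 0.674, -0.088, -0.095]
ft_force: [-0.4, 0.6, -5.9]
gripper_width: 0.0115
grip_force: 119.1
-0.01855749703163962 0.13679745543269375
tilt now 14.8 local [-0.0302 -0.0021  0.2258] F [-0.5 -0.4 -5.9] turn [ 0.03 -0.   -0.  ] shift [-0.009  0.172  0.415]
1728 slopes [-14.90474607  -1.9325975 ] 0.1808181827312067 [-0.13927345  0.0625508   0.15937672] [0.05490711 0.11506571 0.21687619]
```

View pics/s8.png

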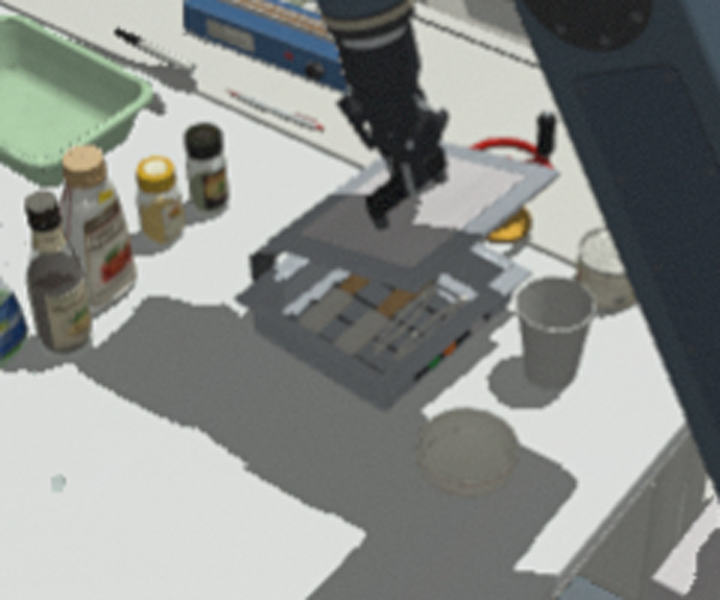

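The lid is tilted 15°, with its far edge facing the hooks and clear of them. Lowering it in front of the hooks.

```bash
python3 -m pendant '[[[0,0,0],[-0.002,0.04,0.1],1],[[0,0,0],[-0.002,0.04,0.1],1],[[0,0,0],[-0.002,0.04,0.1],1],[[0,0,0],[-0.002,0.035,0.08],1],[[0,0,0],[0,0.02,0.05],1],[[0,0,0],[0,0,0],1],[[0,0,0],[0,0,0],1],[[0,0,0],[0,0,0],1]]'
python3 - <<'E'
from h import *
x,z=edge(15,.102,.062);print(x,z);tplan(15,x,-.004,z)
E
```

```text
clock: 30.12
position: [0.5338, 0.0262, 0.1356]
tool_rot: [0.728, 0.673, -0.087, -0.094]
ft_force: [0.7, -0.3, -6.8]
gripper_width: 0.0117
grip_force: 119.1
0.01744250296836037 0.13279745543269375
tilt now 14.8 local [-0.0184 -0.0037  0.1356] F [ 0.7 -0.3 -6.8] turn [ 0.04 -0.01 -0.01] shift [-0.001  0.177 -0.033]
```

```bash
python3 -m pendant '[[[0,0,0],[0,0.02,0.008],1],[[0,0,0],[0,0.03,-0.008],1],[[0,0,0],[0,0.03,-0.008],1],[[0,0,0],[0,0.03,-0.008],1],[[0,0,0],[0,0.03,-0.008],1],[[0,0,0],[0,0.03,-0.008],1],[[0,0,0],[0,0,0],1],[[0,0,0],[0,0,0],1]]'
python3 - <<'E'
from h import *
x,z=edge(15,.103,.056);print(x,z);tplan(15,x,-.004,z)
E
```

```text
clock: 30.78
position: [0.5682, 0.0234, 0.1313]
tool_rot: [0.728, 0.673, -0.088, -0.095]
ft_force: [-0.3, -0.2, -5.7]
gripper_width: 0.0117
grip_force: 119.1
0.01844250296836037 0.12679745543269375
tilt now 14.9 local [ 0.016  -0.0039  0.1313] F [-0.3 -0.2 -5.7] turn [ 0.01 -0.   -0.01] shift [-0.     0.018  0.019]
```

Under the hooks with no contact yet. Now down until the edge rests on the rim.

```bash
python3 -m pendant '[[[0,0,0],[0,0.01,0.008],1],[[0,0,0],[0,0.006,0.008],1],[[0,0,0],[0,0.003,0.008],1],[[0,0,0],[0,0,0],1],[[0,0,0],[0,0,0],1]]'
python3 - <<'E'
from h import *
x,z=edge(15,.103,.055);tplan(15,x,-.004,z)
E
python3 -m pendant '[[[0,0,0],[0,0.001,0.005],1],[[0,0,0],[0,0.001,0.005],1],[[0,0,0],[0,0,0],1],[[0,0,0],[0,0,0],1]]'
python3 - <<'E'
from h import *
x,z=edge(15,.103,.055);tplan(15,x,-.004,z)
E
```

```text
clock: 31.2
position: [0.5701, 0.0232, 0.126]
tool_rot: [0.728, 0.673, -0.088, -0.095]
ft_force: [-0.1, 0.5, -5.9]
gripper_width: 0.0113
grip_force: 119.1
tilt now 14.9 local [ 0.018  -0.0039  0.126 ] F [-0.1  0.5 -5.9] turn [ 0.02 -0.   -0.01] shift [-0.     0.002  0.   ]
clock: 31.53
position: [0.5698, 0.0233, 0.1247]
tool_rot: [0.728, 0.673, -0.088, -0.095]
ft_force: [-6.0, -0.1, 5.6]
gripper_width: 0.0115
grip_force: 120.5
tilt now 14.9 local [ 0.0177 -0.0038  0.1247] F [-6.  -0.1  5.6] turn [ 0.02 -0.   -0.01] shift [-0.001  0.002 -0.006]
```

The edge is resting on the back rim: the force moved up by about 11 N. Now pivoting the front down about that edge.

```bash
python3 -m pendant '[[[0,0,0],[0,0,0],1],[[-0.26,0,0],[0,-0.006,0.013],1],[[-0.26,0,0],[0,-0.006,0.013],1],[[-0.26,0,0],[0,-0.006,0.013],1],[[-0.26,0,0],[0,-0.006,0.013],1],[[0,0,0],[0,0,0],1]]'
python3 -m pendant '[[[-0.26,0,0],[0,-0.006,0.013],1],[[-0.26,0,0],[0,-0.006,0.013],1],[[-0.26,0,0],[0,-0.006,0.013],1],[[-0.26,0,0],[0,-0.006,0.013],1],[[0,0,0],[0,0,0],1],[[0,0,0],[0,0,0],1]]'
python3 - <<'E'
from h import *
x,z=edge(0,.103,.055);tplan(0,x,-.004,z)
E
```

```text
clock: 32.03
position: [0.563, 0.0238, 0.1156]
tool_rot: [0.732, 0.677, -0.052, -0.056]
ft_force: [2.4, -0.3, -2.0]
gripper_width: 0.0114
grip_force: 119.8
clock: 32.53
position: [0.5573, 0.0242, 0.1058]
tool_rot: [0.734, 0.679, -0.018, -0.019]
ft_force: [-4.3, 0.1, 3.4]
gripper_width: 0.0118
grip_force: 120.4
tilt now 3.0 local [ 0.0051 -0.0039  0.1058] F [-4.3  0.1  3.4] turn [-0.52 -0.   -0.01] shift [-0.001 -0.011  0.021]
```

```bash
python3 -m pendant '[[[-0.26,0,0],[0,-0.006,0.012],1],[[-0.26,0,0],[0,-0.005,0.011],1],[[0,0,0],[0,0,0],1],[[0,0,0],[0,0,0],1]]'
python3 - <<'E'
from h import *
x,z=edge(0,.103,.055);tplan(0,x,-.004,z)
E
```

```text
clock: 32.87
position: [0.5555, 0.0244, 0.1015]
tool_rot: [0.734, 0.679, 0.0, 0.0]
ft_force: [-1.1, -0.5, 9.7]
gripper_width: 0.0114
grip_force: 121.5
tilt now -0.0 local [ 0.0033 -0.0038  0.1015] F [-1.1 -0.5  9.7] turn [ 0.   -0.   -0.01] shift [-0.001 -0.001 -0.   ]
```

```bash
python3 -m pendant '[[[0,0,0],[0,0,-0.005],0.9],[[0,0,0],[0,0,0],0.7],[[0,0,0],[0,0,0],0.5],[[0,0,0],[0,0,0],0.5],[[0,0,0],[0,0,-0.05],0.5],[[0,0,0],[0,0,-0.1],0.5],[[0,0,0],[0,0,-0.19],0.5],[[0,0,0],[0,0,-0.19],0.5]]'
python3 -m pendant '[[[0,0,0],[-0.1,-0.05,-0.05],0.5],[[0,0,0],[-0.19,-0.04,0],0.5],[[0,0,0],[-0.19,-0.04,0],0.5],[[0,0,0],[-0.19,0,0],0.5],[[0,0,0],[-0.19,0,0],0.5],[[0,0,0],[-0.19,0,0],0.5],[[0,0,0],[-0.1,0,0],0.5],[[0,0,0],[0,0,0],0.5]]'
python3 - <<'E'
from h import *
c=snap('top');P=cloud(c);cv2.imwrite('pics/t9.png',cv2.resize(c['frame'][180:300,280:460,::-1],None,fx=4.4,fy=4.4,interpolation=cv2.INTER_CUBIC))
M=R.from_euler('z',YAW,degrees=True).as_matrix();L=(P-np.r_[C,0])@M
m=(abs(L[...,0])<.115)&(abs(L[...,1])<.115)&(L[...,2]>.055)&(L[...,2]<.071)
A=L[m];k=np.c_[A[:,:2],np.ones(len(A))];q=np.linalg.lstsq(k,A[:,2],rcond=None)[0];print(len(A),np.degrees(q[:2]),q[2])
h=(abs(L[...,0])<.03)&(abs(L[...,1])<.08)&(L[...,2]>.085)&(L[...,2]<.12);print('handle',np.median(L[h],0),L[h].min(0),L[h].max(0))
m=(L[...,2]>.132)&(L[...,2]<.155)&(abs(L[...,1]+.205)<.08)&(abs(L[...,0])<.08);print('crank',m.sum(),np.median(P[m],0) if m.any() else '')
tplan(0,0,-.1,.2);print(get_state()['q'].round(2))
E
```

```text
clock: 33.53
position: [0.5539, 0.0244, 0.209]
tool_rot: [0.734, 0.679, -0.001, -0.001]
ft_force: [0.9, 0.1, 0.1]
gripper_width: 0.0424
grip_force: 0.0
clock: 34.2
position: [0.5104, -0.2066, 0.2183]
tool_rot: [0.735, 0.678, -0.0, 0.0]
ft_force: [-0.7, 0.7, -0.3]
gripper_width: 0.0427
grip_force: 0.0
6416 [0.04524813 0.09471886] 0.06307046775639237
handle [-2.06361831e-05  1.54090518e-03  1.01020647e-01] [-0.0064689  -0.05223066  0.08591769] [0.00840887 0.0546614  0.10886392]
crank 59 [ 0.50882296 -0.21143072  0.14090972]
tilt now -0.0 local [-0.0238 -0.2357  0.2182] F [0.4 0.1 0.1] turn [ 0.    0.   -0.04] shift [0.678 0.119 0.091]
[-0.38  0.32  0.03  1.27 -0.    1.27]
```

View pics/t9.png

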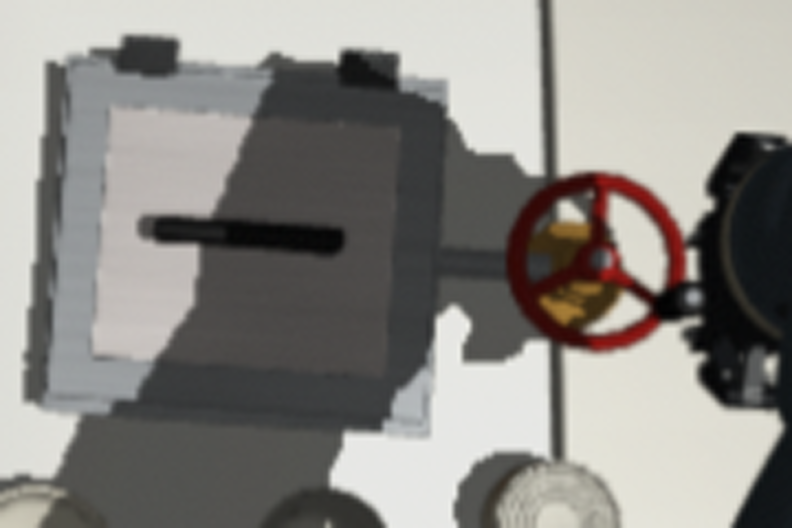

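The lid lies flat under both hooks at (150,55) and (368,68). The crank is at about (687,298) in the crop. Next I'll grip the sleeve and work out the circle rows.

```bash
python3 - <<'E'
from h import *
plan(.5081,-.2147,.125)
a0=-126
for n,st in((16,22.5),(72,5)):
    print(st)
    for i in range(n):
        d=np.radians(a0+st*(i+.5)+90-YAW);L=.096*np.sin(np.radians(st/2))/.2
        print('[%.3f,%.3f,0]'%(L*np.sin(d),L*np.cos(d)),end=' ')
    print()
E
```

```text
pos [ 0.5107 -0.2047  0.2182] shift total [-0.051 -0.009  0.466] rows>= 3.0
22.5
[-0.033,0.088,0] [0.004,0.094,0] [0.039,0.085,0] [0.069,0.064,0] [0.088,0.033,0] [0.094,-0.004,0] [0.085,-0.039,0] [0.064,-0.069,0] [0.033,-0.088,0] [-0.004,-0.094,0] [-0.039,-0.085,0] [-0.069,-0.064,0] [-0.088,-0.033,0] [-0.094,0.004,0] [-0.085,0.039,0] [-0.064,0.069,0] 
5
[-0.010,0.018,0] [-0.009,0.019,0] [-0.007,0.020,0] [-0.005,0.020,0] [-0.003,0.021,0] [-0.001,0.021,0] [0.000,0.021,0] [0.002,0.021,0] [0.004,0.021,0] [0.006,0.020,0] [0.007,0.020,0] [0.009,0.019,0] [0.011,0.018,0] [0.012,0.017,0] [0.014,0.016,0] [0.015,0.015,0] [0.016,0.013,0] [0.017,0.012,0] [0.018,0.010,0] [0.019,0.009,0] [0.020,0.007,0] [0.020,0.005,0] [0.021,0.003,0] [0.021,0.001,0] [0.021,-0.000,0] [0.021,-0.002,0] [0.021,-0.004,0] [0.020,-0.006,0] [0.020,-0.007,0] [0.019,-0.009,0] [0.018,-0.011,0] [0.017,-0.012,0] [0.016,-0.014,0] [0.015,-0.015,0] [0.013,-0.016,0] [0.012,-0.017,0] [0.010,-0.018,0] [0.009,-0.019,0] [0.007,-0.020,0] [0.005,-0.020,0] [0.003,-0.021,0] [0.001,-0.021,0] [-0.000,-0.021,0] [-0.002,-0.021,0] [-0.004,-0.021,0] [-0.006,-0.020,0] [-0.007,-0.020,0] [-0.009,-0.019,0] [-0.011,-0.018,0] [-0.012,-0.017,0] [-0.014,-0.016,0] [-0.015,-0.015,0] [-0.016,-0.013,0] [-0.017,-0.012,0] [-0.018,-0.010,0] [-0.019,-0.009,0] [-0.020,-0.007,0] [-0.020,-0.005,0] [-0.021,-0.003,0] [-0.021,-0.001,0] [-0.021,0.000,0] [-0.021,0.002,0] [-0.021,0.004,0] [-0.020,0.006,0] [-0.020,0.007,0] [-0.019,0.009,0] [-0.018,0.011,0] [-0.017,0.012,0] [-0.016,0.014,0] [-0.015,0.015,0] [-0.013,0.016,0] [-0.012,0.017,0]
```

```bash
python3 -m pendant '[[[0,0,0],[-0.017,-0.003,0.15],0.5],[[0,0,0],[-0.017,-0.003,0.15],0.5],[[0,0,0],[-0.017,-0.003,0.13],0.5],[[0,0,0],[0,0,0.036],0.5],[[0,0,0],[0,0,0],0.5],[[0,0,0],[0,0,0],0.5]]'
python3 -m pendant '[[[0,0,0],[0,0,0],1],[[0,0,0],[0,0,0],1],[[0,0,0],[0,0,0],1],[[0,0,0],[0,0,0],1],[[0,0,0],[0,0,0],1]]' 30
python3 - <<'E'
from h import *
plan(.5081,-.2147,.125)
p=get_state()['position'][:2]-[.5364,-.1757];print(np.hypot(*p),np.degrees(np.arctan2(p[1],p[0])))
E
```

```text
clock: 34.75
position: [0.509, -0.2123, 0.1257]
tool_rot: [0.734, 0.679, 0.0, 0.0]
ft_force: [0.4, 0.7, 1.3]
gripper_width: 0.043
grip_force: 0.0
clock: 35.17
position: [0.5097, -0.2129, 0.1263]
tool_rot: [0.734, 0.679, 0.001, 0.001]
ft_force: [0.0, 1.8, 9.0]
gripper_width: 0.0209
grip_force: 29.4
pos [ 0.5097 -0.2129  0.1263] shift total [-0.009 -0.007  0.007] rows>= 1.0
0.045834759943620025 -125.66687517210829
```

```bash
cat > g.py <<'E'
from h import *
s=get_state();p=s['position'][:2]-[.5364,-.1757];a=np.arctan2(p[1],p[0]);f=s['ft_force']
t=-f[0]*np.sin(a)+f[1]*np.cos(a)
print('r %.4f ang %.1f  Ftan %.1f Frad %.1f Fz %.1f w %.4f'%(np.hypot(*p),np.degrees(a),t,f[0]*np.cos(a)+f[1]*np.sin(a),f[2],s['gripper_width']))
sys.exit(1 if t<-(float(sys.argv[1]) if len(sys.argv)>1 else 12) else 0)
E
python3 -m pendant '[[[0,0,0],[-0.038,0.083,0],1],[[0,0,0],[0.002,0.092,0],1],[[0,0,0],[0.039,0.085,0],1],[[0,0,0],[0.069,0.064,0],1],[[0,0,0],[0,0,0],1]]'; python3 g.py
python3 -m pendant '[[[0,0,0],[0.088,0.033,0],1],[[0,0,0],[0.094,-0.004,0],1],[[0,0,0],[0.085,-0.039,0],1],[[0,0,0],[0.064,-0.069,0],1],[[0,0,0],[0,0,0],1]]'; python3 g.py
python3 -m pendant '[[[0,0,0],[0.033,-0.088,0],1],[[0,0,0],[-0.004,-0.094,0],1],[[0,0,0],[-0.039,-0.085,0],1],[[0,0,0],[-0.069,-0.064,0],1],[[0,0,0],[0,0,0],1]]'; python3 g.py
python3 -m pendant '[[[0,0,0],[-0.088,-0.033,0],1],[[0,0,0],[-0.094,0.004,0],1],[[0,0,0],[-0.085,0.039,0],1],[[0,0,0],[-0.064,0.069,0],1],[[0,0,0],[0,0,0],1]]'; python3 g.py
```

```text
clock: 35.58
position: [0.5779, -0.2027, 0.1264]
tool_rot: [0.734, 0.679, 0.001, 0.002]
ft_force: [8.0, -3.6, 3.3]
gripper_width: 0.021
grip_force: 30.1
r 0.0495 ang -33.0  Ftan 1.4 Frad 8.7 Fz 3.3 w 0.0210
clock: 36.0
position: [0.5636, -0.134, 0.1265]
tool_rot: [0.733, 0.68, 0.001, 0.001]
ft_force: [3.3, 7.6, 2.7]
gripper_width: 0.0212
grip_force: 31.2
r 0.0498 ang 56.9  Ftan 1.3 Frad 8.2 Fz 2.7 w 0.0212
clock: 36.42
position: [0.4974, -0.1495, 0.1266]
tool_rot: [0.735, 0.679, 0.001, 0.003]
ft_force: [9.4, -7.3, -2.0]
gripper_width: 0.0211
grip_force: 31.4
r 0.0469 ang 146.1  Ftan 0.8 Frad -11.9 Fz -2.0 w 0.0211
clock: 36.83
position: [0.5109, -0.2151, 0.1263]
tool_rot: [0.734, 0.679, 0.003, 0.002]
ft_force: [8.1, 9.6, 10.8]
gripper_width: 0.0213
grip_force: 32.9
r 0.0469 ang -122.9  Ftan 1.6 Frad -12.4 Fz 10.8 w 0.0213
```

```bash
sed -i 's/\[.5364,-.1757\]/[.5378,-.1754]/' g.py
python3 -m pendant '[[[0,0,0],[-0.031,0.095,0],1],[[0,0,0],[0.004,0.094,0],1],[[0,0,0],[0.039,0.085,0],1],[[0,0,0],[0.069,0.064,0],1],[[0,0,0],[0,0,0],1]]'>/dev/null; python3 g.py &&
python3 -m pendant '[[[0,0,0],[0.088,0.033,0],1],[[0,0,0],[0.094,-0.004,0],1],[[0,0,0],[0.085,-0.039,0],1],[[0,0,0],[0.064,-0.069,0],1],[[0,0,0],[0,0,0],1]]'>/dev/null; python3 g.py &&
python3 -m pendant '[[[0,0,0],[0.033,-0.088,0],1],[[0,0,0],[-0.004,-0.094,0],1],[[0,0,0],[-0.039,-0.085,0],1],[[0,0,0],[-0.069,-0.064,0],1],[[0,0,0],[0,0,0],1]]'>/dev/null; python3 g.py &&
python3 -m pendant '[[[0,0,0],[-0.088,-0.033,0],1],[[0,0,0],[-0.094,0.004,0],1],[[0,0,0],[-0.085,0.039,0],1],[[0,0,0],[-0.064,0.069,0],1],[[0,0,0],[0,0,0],1]]'; python3 g.py
```

```text
r 0.0488 ang -32.9  Ftan 1.8 Frad 3.3 Fz 8.9 w 0.0214
r 0.0488 ang 57.0  Ftan 1.9 Frad 1.2 Fz 2.2 w 0.0213
r 0.0476 ang 146.2  Ftan 1.4 Frad -5.8 Fz 1.7 w 0.0212
clock: 38.5
position: [0.5119, -0.2153, 0.1263]
tool_rot: [0.734, 0.679, 0.002, 0.002]
ft_force: [4.4, 4.9, 11.9]
gripper_width: 0.0209
grip_force: 33.6
r 0.0475 ang -123.0  Ftan 1.0 Frad -6.5 Fz 11.9 w 0.0209
```

```bash
python3 -m pendant '[[[0,0,0],[-0.032,0.091,0],1],[[0,0,0],[0.004,0.094,0],1],[[0,0,0],[0.039,0.085,0],1],[[0,0,0],[0.069,0.064,0],1],[[0,0,0],[0,0,0],1]]'>/dev/null; python3 g.py &&
python3 -m pendant '[[[0,0,0],[0.088,0.033,0],1],[[0,0,0],[0.094,-0.004,0],1],[[0,0,0],[0.085,-0.039,0],1],[[0,0,0],[0.064,-0.069,0],1],[[0,0,0],[0,0,0],1]]'>/dev/null; python3 g.py &&
python3 -m pendant '[[[0,0,0],[0.033,-0.088,0],1],[[0,0,0],[-0.004,-0.094,0],1],[[0,0,0],[0,0,0],1]]'; python3 g.py
p(){ true; }
set -e
python3 -m pendant '[[[0,0,0],[-0.006,-0.020,0],1]]'>/dev/null; python3 g.py
python3 -m pendant '[[[0,0,0],[-0.007,-0.020,0],1]]'>/dev/null; python3 g.py
python3 -m pendant '[[[0,0,0],[-0.009,-0.019,0],1]]'>/dev/null; python3 g.py
python3 -m pendant '[[[0,0,0],[-0.011,-0.018,0],1]]'>/dev/null; python3 g.py
python3 -m pendant '[[[0,0,0],[-0.012,-0.017,0],1]]'>/dev/null; python3 g.py
```

```text
r 0.0489 ang -32.3  Ftan 1.9 Frad 0.8 Fz 10.0 w 0.0207
r 0.0489 ang 56.4  Ftan 2.1 Frad -2.5 Fz 4.6 w 0.0211
clock: 39.58
position: [0.5289, -0.128, 0.1265]
tool_rot: [0.734, 0.679, -0.0, 0.002]
ft_force: [-0.7, -2.7, 3.2]
gripper_width: 0.0211
grip_force: 33.1
r 0.0482 ang 100.6  Ftan 1.2 Frad -2.5 Fz 3.2 w 0.0211
r 0.0482 ang 103.3  Ftan -1.8 Frad -2.8 Fz 9.4 w 0.0211
r 0.0481 ang 107.9  Ftan -0.8 Frad -3.3 Fz 10.1 w 0.0211
r 0.0480 ang 112.8  Ftan -1.0 Frad -3.7 Fz 9.7 w 0.0212
r 0.0478 ang 117.8  Ftan -1.4 Frad -2.0 Fz 10.3 w 0.0213
r 0.0478 ang 122.8  Ftan -1.5 Frad -3.4 Fz 9.9 w 0.0210
```

```bash
set -e
python3 -m pendant '[[[0,0,0],[-0.014,-0.016,0],1]]'>/dev/null; python3 g.py 9
python3 -m pendant '[[[0,0,0],[-0.015,-0.015,0],1]]'>/dev/null; python3 g.py 9
python3 -m pendant '[[[0,0,0],[-0.016,-0.013,0],1]]'>/dev/null; python3 g.py 9
python3 -m pendant '[[[0,0,0],[-0.017,-0.012,0],1]]'>/dev/null; python3 g.py 9
python3 -m pendant '[[[0,0,0],[-0.018,-0.010,0],1]]'>/dev/null; python3 g.py 9
python3 -m pendant '[[[0,0,0],[-0.019,-0.009,0],1]]'>/dev/null; python3 g.py 9
python3 -m pendant '[[[0,0,0],[-0.020,-0.007,0],1]]'>/dev/null; python3 g.py 9
python3 -m pendant '[[[0,0,0],[-0.020,-0.005,0],1]]'>/dev/null; python3 g.py 9
python3 -m pendant '[[[0,0,0],[-0.021,-0.003,0],1]]'>/dev/null; python3 g.py 9
python3 -m pendant '[[[0,0,0],[-0.021,-0.001,0],1]]'>/dev/null; python3 g.py 9
python3 -m pendant '[[[0,0,0],[-0.021,0.000,0],1]]'>/dev/null; python3 g.py 9
python3 -m pendant '[[[0,0,0],[-0.021,0.002,0],1]]'>/dev/null; python3 g.py 9
python3 -m pendant '[[[0,0,0],[-0.021,0.004,0],1]]'>/dev/null; python3 g.py 9
python3 -m pendant '[[[0,0,0],[-0.020,0.006,0],1]]'>/dev/null; python3 g.py 9
python3 -m pendant '[[[0,0,0],[-0.020,0.007,0],1]]'>/dev/null; python3 g.py 9
python3 -m pendant '[[[0,0,0],[-0.019,0.009,0],1]]'>/dev/null; python3 g.py 9
python3 -m pendant '[[[0,0,0],[-0.018,0.011,0],1]]'>/dev/null; python3 g.py 9
python3 -m pendant '[[[0,0,0],[-0.017,0.012,0],1]]'>/dev/null; python3 g.py 9
python3 -m pendant '[[[0,0,0],[-0.016,0.014,0],1]]'>/dev/null; python3 g.py 9
python3 -m pendant '[[[0,0,0],[-0.015,0.015,0],1]]'>/dev/null; python3 g.py 9
python3 -m pendant '[[[0,0,0],[-0.013,0.016,0],1]]'>/dev/null; python3 g.py 9
python3 -m pendant '[[[0,0,0],[-0.012,0.017,0],1]]'>/dev/null; python3 g.py 9
python3 -m pendant '[[[0,0,0],[-0.010,0.018,0],1]]'>/dev/null; python3 g.py 9
python3 -m pendant '[[[0,0,0],[-0.009,0.019,0],1]]'>/dev/null; python3 g.py 9
python3 -m pendant '[[[0,0,0],[-0.007,0.020,0],1]]'>/dev/null; python3 g.py 9
python3 -m pendant '[[[0,0,0],[-0.005,0.020,0],1]]'>/dev/null; python3 g.py 9
python3 -m pendant '[[[0,0,0],[-0.003,0.021,0],1]]'>/dev/null; python3 g.py 9
python3 -m pendant '[[[0,0,0],[-0.001,0.021,0],1]]'>/dev/null; python3 g.py 9
```

```text
r 0.0476 ang 127.9  Ftan -1.9 Frad -3.7 Fz 9.8 w 0.0212
r 0.0476 ang 132.9  Ftan -1.4 Frad -3.7 Fz 10.7 w 0.0210
r 0.0474 ang 137.9  Ftan -0.6 Frad -3.9 Fz 9.2 w 0.0215
r 0.0474 ang 142.9  Ftan -2.1 Frad -5.2 Fz 9.7 w 0.0215
r 0.0473 ang 147.9  Ftan -1.2 Frad -4.0 Fz 9.4 w 0.0215
r 0.0472 ang 152.9  Ftan -1.2 Frad -5.5 Fz 9.2 w 0.0211
r 0.0472 ang 158.0  Ftan -1.0 Frad -5.1 Fz 9.0 w 0.0211
r 0.0471 ang 163.0  Ftan -2.2 Frad -4.6 Fz 9.5 w 0.0216
r 0.0470 ang 168.1  Ftan -0.9 Frad -3.9 Fz 10.0 w 0.0209
r 0.0470 ang 173.2  Ftan -1.9 Frad -3.9 Fz 11.0 w 0.0209
r 0.0469 ang 178.3  Ftan -1.6 Frad -4.5 Fz 9.7 w 0.0209
r 0.0469 ang -176.5  Ftan -1.7 Frad -4.3 Fz 10.8 w 0.0208
r 0.0469 ang -171.4  Ftan -1.2 Frad -5.6 Fz 10.3 w 0.0213
r 0.0468 ang -166.2  Ftan -1.9 Frad -4.0 Fz 11.2 w 0.0212
r 0.0469 ang -161.1  Ftan -1.4 Frad -5.4 Fz 10.7 w 0.0214
r 0.0469 ang -156.0  Ftan -1.6 Frad -5.6 Fz 11.9 w 0.0212
r 0.0469 ang -150.9  Ftan -1.4 Frad -5.3 Fz 11.5 w 0.0209
r 0.0469 ang -145.9  Ftan -0.9 Frad -5.6 Fz 11.7 w 0.0213
r 0.0470 ang -140.7  Ftan -1.8 Frad -4.3 Fz 12.6 w 0.0214
r 0.0471 ang -135.7  Ftan -2.2 Frad -5.5 Fz 11.4 w 0.0209
r 0.0471 ang -130.6  Ftan -1.6 Frad -5.5 Fz 12.6 w 0.0214
r 0.0472 ang -125.7  Ftan -1.1 Frad -4.4 Fz 12.0 w 0.0212
r 0.0472 ang -120.7  Ftan -1.0 Frad -4.1 Fz 13.4 w 0.0210
r 0.0474 ang -115.7  Ftan -2.4 Frad -5.4 Fz 13.0 w 0.0213
r 0.0474 ang -110.7  Ftan -0.7 Frad -4.4 Fz 13.4 w 0.0212
r 0.0475 ang -105.7  Ftan -1.4 Frad -3.0 Fz 13.7 w 0.0212
r 0.0475 ang -100.7  Ftan -1.4 Frad -0.8 Fz 12.8 w 0.0216
r 0.0476 ang -95.6  Ftan -0.9 Frad -0.6 Fz 13.9 w 0.0215
```

```bash
set -e
python3 -m pendant '[[[0,0,0],[0.000,0.021,0],1]]'>/dev/null; python3 g.py 9
python3 -m pendant '[[[0,0,0],[0.002,0.021,0],1]]'>/dev/null; python3 g.py 9
python3 -m pendant '[[[0,0,0],[0.004,0.021,0],1]]'>/dev/null; python3 g.py 9
python3 -m pendant '[[[0,0,0],[0.006,0.020,0],1]]'>/dev/null; python3 g.py 9
python3 -m pendant '[[[0,0,0],[0.007,0.020,0],1]]'>/dev/null; python3 g.py 9
python3 -m pendant '[[[0,0,0],[0.009,0.019,0],1]]'>/dev/null; python3 g.py 9
python3 -m pendant '[[[0,0,0],[0.011,0.018,0],1]]'>/dev/null; python3 g.py 9
python3 -m pendant '[[[0,0,0],[0.012,0.017,0],1]]'>/dev/null; python3 g.py 9
python3 -m pendant '[[[0,0,0],[0.014,0.016,0],1]]'>/dev/null; python3 g.py 9
python3 -m pendant '[[[0,0,0],[0.015,0.015,0],1]]'>/dev/null; python3 g.py 9
python3 -m pendant '[[[0,0,0],[0.016,0.013,0],1]]'>/dev/null; python3 g.py 9
python3 -m pendant '[[[0,0,0],[0.017,0.012,0],1]]'>/dev/null; python3 g.py 9
python3 -m pendant '[[[0,0,0],[0.018,0.010,0],1]]'>/dev/null; python3 g.py 9
python3 -m pendant '[[[0,0,0],[0.019,0.009,0],1]]'>/dev/null; python3 g.py 9
python3 -m pendant '[[[0,0,0],[0.020,0.007,0],1]]'>/dev/null; python3 g.py 9
python3 -m pendant '[[[0,0,0],[0.020,0.005,0],1]]'>/dev/null; python3 g.py 9
python3 -m pendant '[[[0,0,0],[0.021,0.003,0],1]]'>/dev/null; python3 g.py 9
python3 -m pendant '[[[0,0,0],[0.021,0.001,0],1]]'>/dev/null; python3 g.py 9
python3 -m pendant '[[[0,0,0],[0.021,0.000,0],1]]'>/dev/null; python3 g.py 9
python3 -m pendant '[[[0,0,0],[0.021,-0.002,0],1]]'>/dev/null; python3 g.py 9
python3 -m pendant '[[[0,0,0],[0.021,-0.004,0],1]]'>/dev/null; python3 g.py 9
python3 -m pendant '[[[0,0,0],[0.020,-0.006,0],1]]'>/dev/null; python3 g.py 9
python3 -m pendant '[[[0,0,0],[0.020,-0.007,0],1]]'>/dev/null; python3 g.py 9
python3 -m pendant '[[[0,0,0],[0.019,-0.009,0],1]]'>/dev/null; python3 g.py 9
python3 -m pendant '[[[0,0,0],[0.018,-0.011,0],1]]'>/dev/null; python3 g.py 9
python3 -m pendant '[[[0,0,0],[0.017,-0.012,0],1]]'>/dev/null; python3 g.py 9
python3 -m pendant '[[[0,0,0],[0.016,-0.014,0],1]]'>/dev/null; python3 g.py 9
python3 -m pendant '[[[0,0,0],[0.015,-0.015,0],1]]'>/dev/null; python3 g.py 9
python3 -m pendant '[[[0,0,0],[0.013,-0.016,0],1]]'>/dev/null; python3 g.py 9
python3 -m pendant '[[[0,0,0],[0.012,-0.017,0],1]]'>/dev/null; python3 g.py 9
python3 -m pendant '[[[0,0,0],[0.010,-0.018,0],1]]'>/dev/null; python3 g.py 9
python3 -m pendant '[[[0,0,0],[0.009,-0.019,0],1]]'>/dev/null; python3 g.py 9
python3 -m pendant '[[[0,0,0],[0.007,-0.020,0],1]]'>/dev/null; python3 g.py 9
python3 -m pendant '[[[0,0,0],[0.005,-0.020,0],1]]'>/dev/null; python3 g.py 9
python3 -m pendant '[[[0,0,0],[0.003,-0.021,0],1]]'>/dev/null; python3 g.py 9
python3 -m pendant '[[[0,0,0],[0.001,-0.021,0],1]]'>/dev/null; python3 g.py 9
python3 -m pendant '[[[0,0,0],[0.000,-0.021,0],1]]'>/dev/null; python3 g.py 9
python3 -m pendant '[[[0,0,0],[-0.002,-0.021,0],1]]'>/dev/null; python3 g.py 9
python3 -m pendant '[[[0,0,0],[-0.004,-0.021,0],1]]'>/dev/null; python3 g.py 9
python3 -m pendant '[[[0,0,0],[-0.006,-0.020,0],1]]'>/dev/null; python3 g.py 9
```

```text
r 0.0477 ang -90.6  Ftan -2.2 Frad -2.0 Fz 12.5 w 0.0214
r 0.0478 ang -85.6  Ftan -1.0 Frad -1.5 Fz 12.6 w 0.0216
r 0.0479 ang -80.4  Ftan -1.8 Frad -0.6 Fz 13.2 w 0.0214
r 0.0480 ang -75.5  Ftan -0.9 Frad 0.7 Fz 11.9 w 0.0212
r 0.0481 ang -70.4  Ftan -1.6 Frad -0.5 Fz 12.9 w 0.0213
r 0.0482 ang -65.4  Ftan -1.3 Frad 0.3 Fz 12.8 w 0.0213
r 0.0483 ang -60.4  Ftan -1.4 Frad 0.0 Fz 10.6 w 0.0212
r 0.0484 ang -55.4  Ftan -1.5 Frad -0.1 Fz 10.8 w 0.0209
r 0.0485 ang -50.4  Ftan -2.0 Frad 1.0 Fz 11.5 w 0.0211
r 0.0486 ang -45.4  Ftan -1.3 Frad 1.7 Fz 10.5 w 0.0211
r 0.0487 ang -40.5  Ftan -1.2 Frad 1.5 Fz 11.8 w 0.0212
r 0.0487 ang -35.5  Ftan -1.7 Frad 1.4 Fz 10.6 w 0.0213
r 0.0488 ang -30.7  Ftan -2.0 Frad 1.9 Fz 9.8 w 0.0210
r 0.0489 ang -25.7  Ftan -1.4 Frad 2.1 Fz 10.7 w 0.0212
r 0.0490 ang -20.7  Ftan -2.1 Frad 1.3 Fz 9.2 w 0.0211
r 0.0490 ang -15.8  Ftan -1.9 Frad 1.6 Fz 10.1 w 0.0212
r 0.0491 ang -10.8  Ftan -2.6 Frad 3.3 Fz 9.5 w 0.0216
r 0.0491 ang -5.8  Ftan -1.9 Frad 3.5 Fz 7.5 w 0.0210
r 0.0491 ang -0.9  Ftan -1.0 Frad 2.8 Fz 8.4 w 0.0214
r 0.0492 ang 4.1  Ftan -1.9 Frad 2.7 Fz 9.0 w 0.0209
r 0.0492 ang 9.1  Ftan -2.4 Frad 2.4 Fz 8.1 w 0.0212
r 0.0492 ang 14.1  Ftan -2.3 Frad 3.2 Fz 8.8 w 0.0209
r 0.0493 ang 19.0  Ftan -1.1 Frad 2.0 Fz 9.1 w 0.0212
r 0.0492 ang 24.0  Ftan -0.5 Frad 1.0 Fz 9.2 w 0.0212
r 0.0492 ang 28.9  Ftan -1.1 Frad 2.1 Fz 9.1 w 0.0213
r 0.0492 ang 33.8  Ftan -1.3 Frad 1.7 Fz 10.9 w 0.0215
r 0.0491 ang 38.8  Ftan -1.7 Frad 0.5 Fz 10.6 w 0.0211
r 0.0491 ang 43.8  Ftan -2.1 Frad -0.6 Fz 11.5 w 0.0210
r 0.0492 ang 46.2  Ftan -35.0 Frad 1.0 Fz -8.6 w 0.0215
```

The stop is solid at about 46° (35 N). Holding there briefly, then backing off 90°.

```bash
python3 -m pendant '[[[0,0,0],[0,0,0],1],[[0,0,0],[0,0,0],1]]'; python3 g.py 99
python3 -m pendant '[[[0,0,0],[-0.013,0.016,0],1],[[0,0,0],[-0.037,0.028,0],1],[[0,0,0],[-0.037,0.028,0],1],[[0,0,0],[-0.091,0.024,0],1],[[0,0,0],[-0.093,-0.013,0],1],[[0,0,0],[0,0,0],1],[[0,0,0],[0,0,0],1]]'; python3 g.py 99
```

```text
clock: 44.92
position: [0.5721, -0.1401, 0.1267]
tool_rot: [0.734, 0.679, 0.001, 0.004]
ft_force: [16.1, -11.7, 1.6]
gripper_width: 0.0212
grip_force: 33.1
r 0.0492 ang 45.8  Ftan -19.7 Frad 2.8 Fz 1.6 w 0.0212
clock: 45.5
position: [0.5822, -0.1952, 0.1266]
tool_rot: [0.735, 0.679, 0.001, 0.002]
ft_force: [-0.2, -0.6, 13.5]
gripper_width: 0.0214
grip_force: 34.2
r 0.0487 ang -24.1  Ftan -0.6 Frad 0.0 Fz 13.5 w 0.0214
```

```bash
python3 -m pendant '[[[0,0,0],[-0.037,-0.019,0],1],[[0,0,0],[-0.035,-0.024,0],1],[[0,0,0],[0,0,0],1],[[0,0,0],[0,0,0],1],[[0,0,0],[0,0,0],1]]' >/dev/null; python3 g.py 99
```

```text
r 0.0482 ang -43.3  Ftan -1.4 Frad 3.3 Fz 10.7 w 0.0215
```

```bash
python3 -m pendant '[[[0,0,0],[0,0,0],0.8],[[0,0,0],[0,0,0],0.6],[[0,0,0],[0,0,0],0.5],[[0,0,0],[0,0,0],0.5],[[0,0,0],[0,0,-0.1],0.5],[[0,0,0],[0,0,-0.19],0.5],[[0,0,0],[0,0,-0.19],0.5],[[0,0,0],[0,0,0],0.5]]'
python3 -m pendant '[[[0,0,0],[-0.1,-0.15,0],0.5],[[0,0,0],[-0.1,-0.17,0],0.5],[[0,0,0],[-0.1,-0.17,0],0.5],[[0,0,0],[-0.1,0,0],0.5],[[0,0,0],[0,0,0],0.5],[[0,0,0],[0,0,0],0.5]]'
python3 - <<'E'
from h import *
c=snap('top');P=cloud(c);cv2.imwrite('pics/t10.png',cv2.resize(c['frame'][180:330,260:460,::-1],None,fx=4,fy=4,interpolation=cv2.INTER_CUBIC))
M=R.from_euler('z',YAW,degrees=True).as_matrix();L=(P-np.r_[C,0])@M
m=(abs(L[...,0])<.115)&(abs(L[...,1])<.115)&(L[...,2]>.055)&(L[...,2]<.071)
A=L[m];k=np.c_[A[:,:2],np.ones(len(A))];q=np.linalg.lstsq(k,A[:,2],rcond=None)[0];print(len(A),np.degrees(q[:2]),q[2])
h=(abs(L[...,0])<.03)&(abs(L[...,1])<.08)&(L[...,2]>.085)&(L[...,2]<.12);print('handle',np.median(L[h],0),L[h].min(0),L[h].max(0))
m=(L[...,2]>.132)&(L[...,2]<.155)&(abs(L[...,1]+.205)<.08)&(abs(L[...,0])<.08);d=np.median(P[m],0)[:2]-[.5378,-.1754];print('crank ang',m.sum(),np.degrees(np.arctan2(d[1],d[0])))
E
```

```text
clock: 46.58
position: [0.5735, -0.2082, 0.2277]
tool_rot: [0.734, 0.679, 0.002, 0.004]
ft_force: [1.5, -1.3, 1.6]
gripper_width: 0.0428
grip_force: 0.0
clock: 47.08
position: [0.4672, -0.2803, 0.2206]
tool_rot: [0.735, 0.678, 0.0, 0.0]
ft_force: [0.6, -0.1, 0.5]
gripper_width: 0.0425
grip_force: 0.0
6395 [0.05583046 0.05962207] 0.06313504707632325
handle [-0.00031896  0.00139499  0.10155799] [-0.00657786 -0.05229299  0.08534881] [0.00826283 0.05468649 0.10622411]
crank ang 70 -43.56638582588942
```

View pics/t10.png

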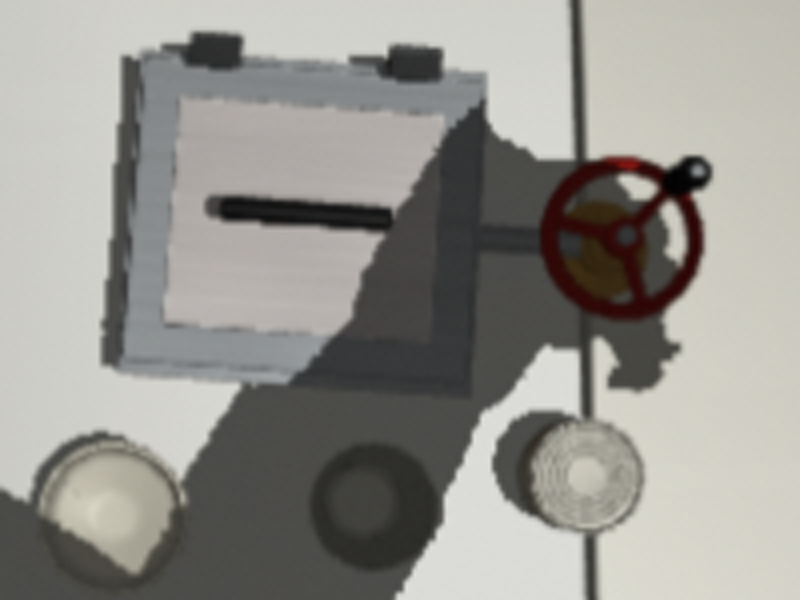

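The lid is flat under both hooks, at (215,48) and (415,62). The crank at (690,173) stands at -43.6°, a quarter turn back from the stop, and the robot is clear. Handing in.

```bash
python3 -c "from station import *; print(hand_in())"
```

```text
the job is handed in; nothing more can be done
None
```

I handed the job in after about 47 s of the 208 s. All four utensils lie in the chamber. The lid was hooked at the back and pivoted flat. The valve was cranked to its stop and backed off about 89°. No pass or fail result came back.

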